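Refill the empty ink bays, park the carriage and reset the paper wheel

TASK

Draw the printer's ink carriage by its orange tab out to the green load mark, then stand the spare cartridge of the matching colour fully down in every empty bay, leaving alone the cartridges already fitted, the spares you do not need and the other things on the cart. Then slide the filled carriage back to the blue park mark, and roll the ribbed paper-thickness wheel towards the printer's back with a fingertip until its green line stands between the red pointers (the wheel may be set at any time).

Things in the scene. Friction and masses are not known exactly. Their poses are not given: they have to be found in the camera images.
- printer: light-grey A4 inkjet printer, top cover off, fixed; 260 mm deep (x, front to back) by 480 wide (y, to its left end). Origin: centre of underside. Heights: front wall 62 mm, rear 98, left housing (y 170 to 240 mm) 85, control-panel deck 62. A clear cover over the garage spans y -75 to -240, x -55 to 130 mm; top 116 mm up, 14 mm of air over seated cartridges.
- carriage (a joint): position (m) of the dark five-bay ink carriage along the printer's y: 0 parked, white pointer at the blue mark, three bays under the clear cover (so it starts); 0.165 at the green load mark; stops at -0.020 and 0.171. Marks: 6 mm stripes on top of the front wall, blue at y -61, green at y +104 mm in the printer's frame. About 2 N slides it; it stays where left.
- carriage_tab (a point): top centre of the carriage's orange upright pull tab, 105 mm above the cart, moving with the carriage. The tab is 8 mm thick along the printer's y, 18 mm along x, 54 mm tall, in front of the bays, with 40 mm free on either side in y above 65 mm height. A thin white pointer runs from it to the front wall.
- wheel (a joint): angle (rad) of the grey ribbed paper-thickness wheel in the printer's left housing: 0 when its one green line is on top between the two red pointers; grows as its top is rolled towards the printer's back. Starts between -2.0 and -1.2, the line hidden at the front; stops at -2.2 and 0.6; about 1 N at the rim turns it; it stays where left.
- wheel_crest (a point): fixed point at the top of the wheel's rim, 91 mm above the cart; axes as the printer's. Wheel radius 32 mm, rim 12 mm wide, axle along the printer's y; only 6 mm stands out of the housing, so it is rolled with a fingertip pressed lightly on top and stroked along x, about 0.6 rad a stroke.
- bay_black (a point): centre of the floor of the black bay, number 1 of 5 from the carriage's left, marked by black tabs on its front and rear lips; axes as the printer's. The bay is 76 mm (x) by 32 mm (y) inside, its walls 15 mm high above this floor, bays 34 mm apart; an empty one shows its pale floor.
- fitted_black: black cartridge already in the black bay at the start; None when that bay is empty. Same shape as the spares.
- spare_black: spare black cartridge standing on the cart to the left of the printer: black body 72 mm (x) by 26 mm (y) by 28 mm high, with a black grip fin 40 mm (x) by 16 mm (y) on the middle of its top, from 28 to 52 mm height; about 55 g. Origin: centre of its underside; x along its length; it fits either way round. In a bay only the ends of the fin can be reached (neighbours stand beside it), so hold it by the two ends of the fin.
- bay_grey (a point): centre of the floor of the grey bay, number 2 of 5 from the carriage's left, marked by grey tabs on its front and rear lips; axes as the printer's. The bay is 76 mm (x) by 32 mm (y) inside, its walls 15 mm high above this floor, bays 34 mm apart; an empty one shows its pale floor.
- fitted_grey: grey cartridge already in the grey bay at the start; None when that bay is empty. Same shape as the spares.
- spare_grey: spare grey cartridge standing on the cart to the left of the printer: black body 72 mm (x) by 26 mm (y) by 28 mm high, with a grey grip fin 40 mm (x) by 16 mm (y) on the middle of its top, from 28 to 52 mm height; about 55 g. Origin: centre of its underside; x along its length; it fits either way round. In a bay only the ends of the fin can be reached (neighbours stand beside it), so hold it by the two ends of the fin.
- bay_cyan (a point): centre of the floor of the cyan bay, number 3 of 5 from the carriage's left, marked by cyan tabs on its front and rear lips; axes as the printer's. The bay is 76 mm (x) by 32 mm (y) inside, its walls 15 mm high above this floor, bays 34 mm apart; an empty one shows its pale floor.
- fitted_cyan: cyan cartridge already in the cyan bay at the start; None when that bay is empty. Same shape as the spares.
- spare_cyan: spare cyan cartridge standing on the cart to the left of the printer: black body 72 mm (x) by 26 mm (y) by 28 mm high, with a cyan grip fin 40 mm (x) by 16 mm (y) on the middle of its top, from 28 to 52 mm height; about 55 g. Origin: centre of its underside; x along its length; it fits either way round. In a bay only the ends of the fin can be reached (neighbours stand beside it), so hold it by the two ends of the fin.
- bay_magenta (a point): centre of the floor of the magenta bay, number 4 of 5 from the carriage's left, marked by magenta tabs on its front and rear lips; axes as the printer's. The bay is 76 mm (x) by 32 mm (y) inside, its walls 15 mm high above this floor, bays 34 mm apart; an empty one shows its pale floor.
- fitted_magenta: magenta cartridge already in the magenta bay at the start; None when that bay is empty. Same shape as the spares.
- spare_magenta: spare magenta cartridge standing on the cart to the left of the printer: black body 72 mm (x) by 26 mm (y) by 28 mm high, with a magenta grip fin 40 mm (x) by 16 mm (y) on the middle of its top, from 28 to 52 mm height; about 55 g. Origin: centre of its underside; x along its length; it fits either way round. In a bay only the ends of the fin can be reached (neighbours stand beside it), so hold it by the two ends of the fin.
- bay_yellow (a point): centre of the floor of the yellow bay, number 5 of 5 from the carriage's left, marked by yellow tabs on its front and rear lips; axes as the printer's. The bay is 76 mm (x) by 32 mm (y) inside, its walls 15 mm high above this floor, bays 34 mm apart; an empty one shows its pale floor.
- fitted_yellow: yellow cartridge already in the yellow bay at the start; None when that bay is empty. Same shape as the spares.
- spare_yellow: spare yellow cartridge standing on the cart to the left of the printer: black body 72 mm (x) by 26 mm (y) by 28 mm high, with a yellow grip fin 40 mm (x) by 16 mm (y) on the middle of its top, from 28 to 52 mm height; about 55 g. Origin: centre of its underside; x along its length; it fits either way round. In a bay only the ends of the fin can be reached (neighbours stand beside it), so hold it by the two ends of the fin.
- stapler: chrome stapler, 150 x 36 x 50 mm, bystander behind the spares; origin at centre of underside.
- sharpener: yellow plastic desk sharpener, 62 x 40 x 36 mm, bystander left of the spares; origin at centre of underside.
- binder_clip: stainless binder clip, 51 mm wide, wire arms to 55 mm, 23 mm high, bystander nearer the robot; origin near the middle of its spine's underside.

How it is judged:
On the way, in this order (a step that is already met when the one before it is completed fails the run):
1. the carriage stands at the green load mark (within 8 mm) (value of joint carriage between 0.157 and 0.173 m), for 0.2 s.
2. every bay holds a cartridge of its own colour, upright and fully down (((distance between fitted_black and bay_black below 0.008 m and angle between the x axis of fitted_black and the x axis of bay_black, either way round below 0.15 rad and angle between fitted_black's own z axis and vertical below 0.12 rad) or (distance between spare_black and bay_black below 0.008 m and angle between the x axis of spare_black and the x axis of bay_black, either way round below 0.15 rad and angle between spare_black's own z axis and vertical below 0.12 rad)) and ((distance between fitted_grey and bay_grey below 0.008 m and angle between the x axis of fitted_grey and the x axis of bay_grey, either way round below 0.15 rad and angle between fitted_grey's own z axis and vertical below 0.12 rad) or (distance between spare_grey and bay_grey below 0.008 m and angle between the x axis of spare_grey and the x axis of bay_grey, either way round below 0.15 rad and angle between spare_grey's own z axis and vertical below 0.12 rad)) and ((distance between fitted_cyan and bay_cyan below 0.008 m and angle between the x axis of fitted_cyan and the x axis of bay_cyan, either way round below 0.15 rad and angle between fitted_cyan's own z axis and vertical below 0.12 rad) or (distance between spare_cyan and bay_cyan below 0.008 m and angle between the x axis of spare_cyan and the x axis of bay_cyan, either way round below 0.15 rad and angle between spare_cyan's own z axis and vertical below 0.12 rad)) and ((distance between fitted_magenta and bay_magenta below 0.008 m and angle between the x axis of fitted_magenta and the x axis of bay_magenta, either way round below 0.15 rad and angle between fitted_magenta's own z axis and vertical below 0.12 rad) or (distance between spare_magenta and bay_magenta below 0.008 m and angle between the x axis of spare_magenta and the x axis of bay_magenta, either way round below 0.15 rad and angle between spare_magenta's own z axis and vertical below 0.12 rad)) and ((distance between fitted_yellow and bay_yellow below 0.008 m and angle between the x axis of fitted_yellow and the x axis of bay_yellow, either way round below 0.15 rad and angle between fitted_yellow's own z axis and vertical below 0.12 rad) or (distance between spare_yellow and bay_yellow below 0.008 m and angle between the x axis of spare_yellow and the x axis of bay_yellow, either way round below 0.15 rad and angle between spare_yellow's own z axis and vertical below 0.12 rad))), for 0.2 s.
3. the filled carriage is back at the blue park mark (within 6 mm) (all of step 2 and value of joint carriage between -0.006 and 0.006 m), for 0.2 s.
At the end, for the whole second after the job is handed in: Every bay holds a cartridge of its own colour upright on its floor (within 8 mm), unneeded spares stand on the cart within 80 mm of their start, the carriage is within 6 mm of the park mark, the wheel within 0.12 rad of its pointers (4 mm at the rim), all at rest (all of step 3 and ((distance between spare_black and bay_black below 0.008 m and angle between the x axis of spare_black and the x axis of bay_black, either way round below 0.15 rad and angle between spare_black's own z axis and vertical below 0.12 rad) or (distance of spare_black from where it was at the start of the episode below 0.08 m and height (world z) of spare_black below 0.01 m and angle between spare_black's own z axis and vertical below 0.15 rad)) and ((distance between spare_grey and bay_grey below 0.008 m and angle between the x axis of spare_grey and the x axis of bay_grey, either way round below 0.15 rad and angle between spare_grey's own z axis and vertical below 0.12 rad) or (distance of spare_grey from where it was at the start of the episode below 0.08 m and height (world z) of spare_grey below 0.01 m and angle between spare_grey's own z axis and vertical below 0.15 rad)) and ((distance between spare_cyan and bay_cyan below 0.008 m and angle between the x axis of spare_cyan and the x axis of bay_cyan, either way round below 0.15 rad and angle between spare_cyan's own z axis and vertical below 0.12 rad) or (distance of spare_cyan from where it was at the start of the episode below 0.08 m and height (world z) of spare_cyan below 0.01 m and angle between spare_cyan's own z axis and vertical below 0.15 rad)) and ((distance between spare_magenta and bay_magenta below 0.008 m and angle between the x axis of spare_magenta and the x axis of bay_magenta, either way round below 0.15 rad and angle between spare_magenta's own z axis and vertical below 0.12 rad) or (distance of spare_magenta from where it was at the start of the episode below 0.08 m and height (world z) of spare_magenta below 0.01 m and angle between spare_magenta's own z axis and vertical below 0.15 rad)) and ((distance between spare_yellow and bay_yellow below 0.008 m and angle between the x axis of spare_yellow and the x axis of bay_yellow, either way round below 0.15 rad and angle between spare_yellow's own z axis and vertical below 0.12 rad) or (distance of spare_yellow from where it was at the start of the episode below 0.08 m and height (world z) of spare_yellow below 0.01 m and angle between spare_yellow's own z axis and vertical below 0.15 rad)) and value of joint wheel between -0.12 and 0.12 rad and linear speed of each of spare_black, spare_grey, spare_cyan, spare_magenta, spare_yellow below 0.02 m/s and velocity of joint carriage between -0.01 and 0.01 m/s); the robot touches nothing.
It fails at once if a cartridge that was already fitted is pulled out of its bay (more than 20 mm) (distance between fitted_black and bay_black above 0.02 m or distance between fitted_grey and bay_grey above 0.02 m or distance between fitted_cyan and bay_cyan above 0.02 m or distance between fitted_magenta and bay_magenta above 0.02 m or distance between fitted_yellow and bay_yellow above 0.02 m).
It fails at once if the stapler, sharpener or binder clip is moved more than 30 mm (distance of any of stapler, sharpener, binder_clip from where it was at the start of the episode above 0.03 m).
Of fitted_black, fitted_grey, fitted_cyan, fitted_magenta, fitted_yellow only 1 to 2 are there at a start; the rules pass over those that are not, and their reading is None.
At some moment in a run one of spare_black, spare_grey, spare_cyan, spare_magenta, spare_yellow may be knocked a few centimetres aside while the robot is not near it.
It also fails if it takes over 210 s, if anything falls off the work surface, if the arm or the gripper's body presses on something with over 40 N, if the wrist force passes 120 N, or if a joint passes its speed limit or range.

ROBOT

A 7-joint arm with a two-finger parallel gripper is mounted at the origin on the work surface. World frame = base frame: x ahead of the robot, y to its left, z up, the work surface at z = 0. Lengths are in m, angles in rad, forces in N, time in s.
With the tool pointing down it reaches from about 0.425 to 0.8 m from the base axis. Payload 8.3 kg.
Tool frame: the origin (TCP) lies at the very end of the fingers, on their centre line; the grasp point (between the pads) lies 19 mm behind it; x points along the fingers, z is the direction in which the jaws open and shut, and the axes are right-handed (so a half turn about x gives the same grasp; the last joint's range is limited). The gripper opens to 85 mm and grips with 20 to 120 N. Pads are 22 mm wide; open, the fingers measure 114 mm over their backs; the gripper's body (76 mm by 85 mm) begins 54 mm behind the grasp point. The pads swing forward as they close: fully open they stand 13 mm farther back than shut.
Start: joints at [-1.338, 0.383, 0.016, 1.37, -0.006, 1.388, -0.046], TCP at [0.182, 0.598, 0.231] pointing down, gripper open.
Joint ranges: [-2.95, 2.95], [-0.25, 2.06], [-1.52, 1.56], [0.18, 2.33], [-1.44, 4.58], [0.02, 2.06], [-3.01, 3.01]. Speed limits (rad/s): [2.39, 2.39, 3.01, 3.01, 3.14, 3.14, 3.14].

INTERFACE

Orientations are given as a unit quaternion [w, x, y, z].
In Python, from plant import telemetry, read_camera, camera_params, workorder, models gives the robot as it stands. The module is installed in compiled form; this text tells all that it offers.
- The arm moves only by the shell command python3 -m jog 'ROWS' [FORCE]. ROWS is text: rows parted by semicolons, each of 5 numbers parted by spaces: the shift along the world's x, y, z normalised to -1 to 1, where 1 is 0.025 m, then the turn about the world's z normalised to -1 to 1, where 1 is 0.12 rad, then the closure in counts, from 0 (fully open) to 255 (shut). In form: tx ty tz spin gripper; .... A call has exactly 8 rows; each row shifts and turns the commanded pose from where the row before left it; what a row does not reach is not made up. A row lasts 1/12 s, in which the tool goes at most 41.7 mm and 7.16 degrees, less where a joint would pass 70% of its speed; a pose out of reach is approached as far as the arm can. A call with a number of a shift or a turn outside -1 to 1 is refused whole. A call with a gripper value outside its range is refused whole. The fingers move at their own pace and stop on an object; FORCE is the grip in N (left out, the last holds). Time passes only in rows, so rows that do not move let the fingers close, or fill a call up. It gives the time, the measured TCP pose, the force and the opening at its end, in the units of the state.
- telemetry.read_state(): the state, without advancing time (a new reading comes with each control period).
- read_camera(name): name is "scene" or "top" or "wrist"; returns (picture, depth): 400x640x3 uint8, red, green, blue; 400x640 float32, m along the optical axis (not along the pixel's ray), 0 where there is no reading.
- camera_params(name): a dict with "mtx" (3x3 intrinsics, pixels), "R" (3x3) and "t" (3): a world point X has camera coordinates R X + t. Camera axes: x right, y down, z forward; pixel columns grow to the right and rows downward; lengths in m; the calibration is good to about 2 mm. A picture is of the moment at which its call begins: read the wrist's pose just before it. camera_params takes no time and is no camera call; for the wrist camera it gives the pose at the moment of the call.
- workorder.hand_in(): hands the job in, once; it reports no verdict.
Trained networks look in the newest picture that a camera, given by its name, has taken for a name from the list of things; names that differ only in an ending like _2 or _b are one class to them, and where a whole thing is asked for, a point or a joint stands for the part that bears it (a point fixed in the world has none). Each returns a list of dicts, best first, with "score" (0 to 1); they miss things now and then, are a little off and sometimes report something else, mostly with a low value. They report only what shows in the picture. A call takes as long as a camera call.
- models.find_in(camera, name): "xy" ([column, row] as shares, 0 to 1, of the picture: columns of its width, rows of its height, amid what is visible of it).
- models.landmark_of(camera, name): "xy" ([column, row] as shares, 0 to 1, of the picture: columns of its width, rows of its height: a listed point, or the origin of a listed thing).
The state is a dict: "t": time; "joint_pos": joint angles; "qd": joint speeds; "tau": joint torques, N m; "tcp_pos": TCP position; "tcp_rot": TCP orientation; "wrist_force": force on the tool from outside, world axes, zero at the start; "wrist_torque": the same for the moment, N m; "grip_width": opening from 0.0 (shut) to 1.0 (fully open).
Only numpy, scipy, OpenCV 4.12 (cv2) and the standard library are available. Lean on these libraries where they do the work, as an engineer would, in place of code of your own. Each camera call takes 0.05 s, during which the arm holds its last target.

## Working session

There is one attempt and no reset: what is moved stays moved. The work goes in short steps, Python scripts to look and compute and a shell command to move; the robot and the scene stay as the last step left them, time stands still between calls to the robot, and variables do not carry over. Pictures are saved under pics/ and viewed, and the job is handed in when it is done.

```bash
ls; mkdir -p pics; cat > h.py <<'E'
import numpy as np, cv2
from plant import telemetry, read_camera, camera_params, workorder, models
def snap(cam,name,crop=None,scale=1):
    im,d=read_camera(cam)
    p=camera_params(cam)
    o=im
    if crop: 
        x0,y0,x1,y1=crop; o=im[y0:y1,x0:x1]
    if scale!=1: o=cv2.resize(o,None,fx=scale,fy=scale,interpolation=cv2.INTER_CUBIC)
    cv2.imwrite('pics/'+name,cv2.cvtColor(o,cv2.COLOR_RGB2BGR))
    return im,d,p
def px2w(u,v,z,p):
    "z = depth"
    K,R,t=[np.array(p[k]) for k in('mtx','R','t')]
    c=np.linalg.inv(K)@np.array([u,v,1.])*z
    return R.T@(c-t)
def ray_h(u,v,h,p):
    K,R,t=[np.array(p[k]) for k in('mtx','R','t')]
    C=-R.T@t; d=R.T@np.linalg.inv(K)@np.array([u,v,1.])
    return C+d*(h-C[2])/d[2]
def w2px(X,p):
    K,R,t=[np.array(p[k]) for k in('mtx','R','t')]
    c=K@(R@np.array(X)+t); return c[:2]/c[2]
def cloud(d,p):
    K,R,t=[np.array(p[k]) for k in('mtx','R','t')]
    v,u=np.mgrid[0:400,0:640]
    c=np.stack([(u-K[0,2])/K[0,0]*d,(v-K[1,2])/K[1,1]*d,d],-1)
    W=(c-t)@R
    W[d<=0]=np.nan
    return W
E
python3 - <<'E'
from h import *
for c in('scene','top','wrist'):
    im,d,p=snap(c,c+'0.png')
    print(c,np.round(np.array(p['mtx']).ravel(),1),np.round(-np.array(p['R']).T@p['t'],3),np.round(np.array(p['R'])[2],2))
s=telemetry.read_state();print(s)
E
```

```text
pics
scene [438.5   0.  319.2   0.  438.5 202.6   0.    0.    1. ] [ 1.178 -0.195  1.309] [-0.47  0.21 -0.86]
top [437.5   0.  322.5   0.  437.5 202.1   0.    0.    1. ] [0.289 0.126 1.224] [ 0.21  0.   -0.98]
wrist [315.7   0.  317.3   0.  315.7 194.7   0.    0.    1. ] [0.101 0.622 0.373] [ 0.31 -0.1  -0.94]
{'t': 0.15, 'joint_pos': array([-1.33791036,  0.38402153,  0.01642956,  1.37087151, -0.00631104,
        1.38823157, -0.04650345]), 'qd': array([ 0.00061672, -0.00272274,  0.00078628, -0.0038676 , -0.00086363,
       -0.00198514, -0.00059487]), 'tau': array([ 1.76471563e-03, -6.28158116e+01,  8.45366679e-01, -3.72168088e+01,
        1.67158426e-02,  1.08375144e-02,  3.84432965e-06]), 'tcp_pos': array([0.18205761, 0.5974957 , 0.23054235]), 'tcp_rot': array([ 0.56780017, -0.42118443,  0.56863415,  0.42054946]), 'wrist_force': array([ 0.67204055, -0.09523456,  0.15916318]), 'wrist_torque': array([-0.04425204, -0.00951318, -0.00024556]), 'grip_width': 1.0009879303423093}
```

View pics/top0.png

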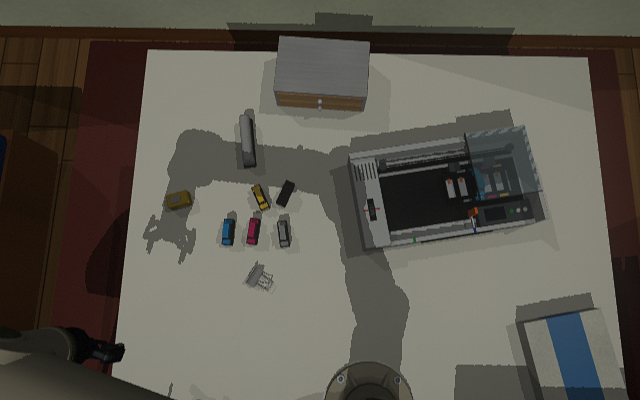

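View pics/scene0.png

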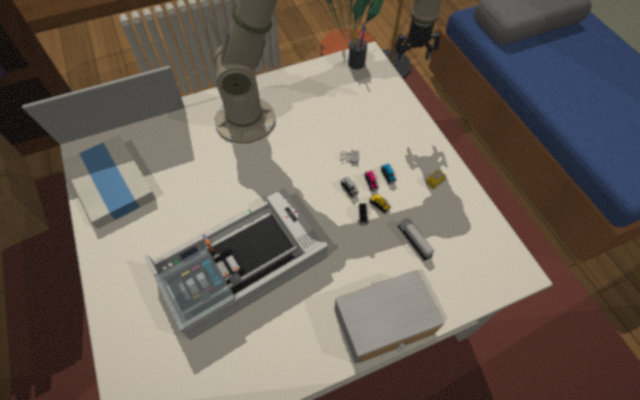

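View pics/wrist0.png

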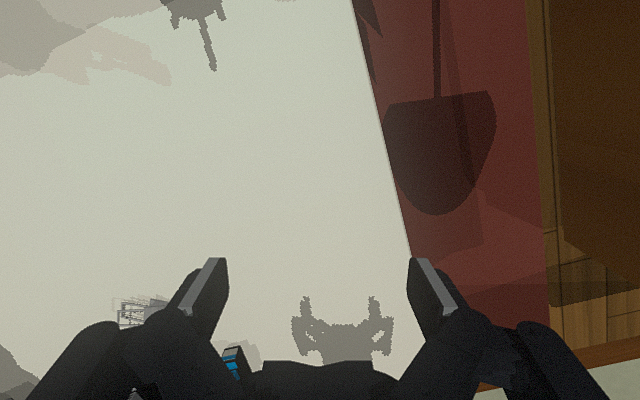

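```bash
python3 - <<'E'
from h import *
im=cv2.imread('pics/top0.png')
cv2.imwrite('pics/topA.png',cv2.resize(im[110:260,330:560],None,fx=3.4,fy=3.4,interpolation=cv2.INTER_CUBIC))
cv2.imwrite('pics/topB.png',cv2.resize(im[100:300,150:350],None,fx=3,fy=3,interpolation=cv2.INTER_CUBIC))
E
```

```text
(no output)
```

View pics/topA.png

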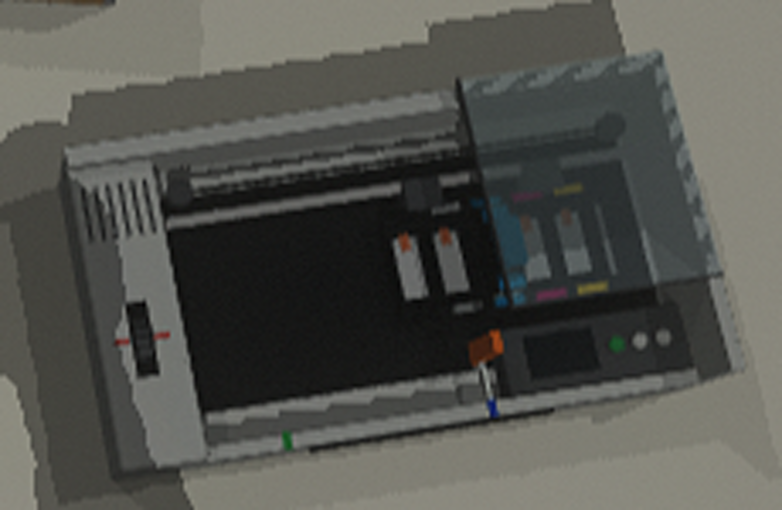

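View pics/topB.png

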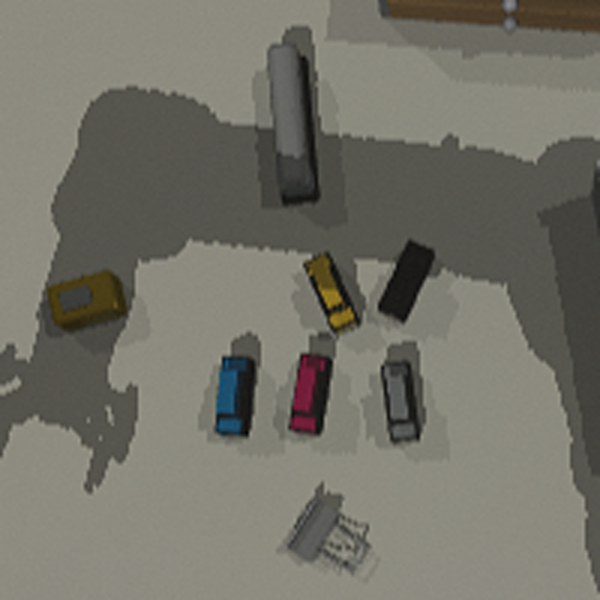

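```bash
python3 - <<'E'
from h import *
im,d,p=snap('top','t1.png')
np.save('top_d.npy',d)
H={'printer':0,'carriage_tab':.105,'wheel_crest':.091,'stapler':0,'sharpener':0,'binder_clip':0}
for c in 'black grey cyan magenta yellow'.split():
    H['spare_'+c]=0; H['bay_'+c]=None
for n,h in H.items():
    L=models.landmark_of('top',n)[:2]
    for l in L:
        u,v=l['xy'][0]*640,l['xy'][1]*400
        hh=.05 if h is None else h
        print(n,round(l['score'],2),round(u,1),round(v,1),np.round(ray_h(u,v,hh,p),4), 'depthpt',np.round(px2w(u,v,d[int(v),int(u)],p),3))
E
```

```text
printer 0.92 435.0 193.2 [ 0.5777 -0.1923  0.    ] depthpt [ 0.569 -0.183  0.037]
wheel_crest 0.77 370.1 213.4 [0.4984 0.004  0.091 ] depthpt [0.499 0.004 0.087]
wheel_crest 0.6 248.5 140.4 [0.6944 0.3349 0.091 ] depthpt [0.709 0.343 0.049]
stapler 0.67 248.6 142.6 [0.7201 0.3511 0.    ] depthpt [0.704 0.343 0.047]
stapler 0.57 474.0 184.6 [ 0.6053 -0.3056  0.    ] depthpt [ 0.587 -0.28   0.071]
sharpener 0.86 180.4 205.1 [0.5289 0.5355 0.    ] depthpt [0.523 0.525 0.031]
sharpener 0.3 286.0 231.6 [0.4585 0.2314 0.    ] depthpt [0.454 0.229 0.032]
binder_clip 0.75 251.8 278.0 [0.3278 0.3212 0.    ] depthpt [0.327 0.319 0.012]
binder_clip 0.58 228.4 231.5 [0.4557 0.3938 0.    ] depthpt [0.449 0.383 0.051]
spare_black 0.74 459.7 188.2 [ 0.5938 -0.2639  0.    ] depthpt [ 0.583 -0.25   0.042]
spare_black 0.64 286.6 194.2 [0.5666 0.2337 0.    ] depthpt [0.556 0.23  0.047]
bay_black 0.85 455.3 188.8 [ 0.5794 -0.2357  0.05  ] depthpt [ 0.582 -0.239  0.04 ]
spare_grey 0.48 285.6 236.3 [0.4452 0.232  0.    ] depthpt [0.439 0.228 0.05 ]
bay_grey 0.98 462.1 189.1 [ 0.5789 -0.2544  0.05  ] depthpt [ 0.579 -0.255  0.048]
spare_cyan 0.56 233.3 229.1 [0.4628 0.3805 0.    ] depthpt [0.46  0.377 0.018]
bay_cyan 0.67 478.7 186.9 [ 0.5861 -0.3007  0.05  ] depthpt [ 0.57  -0.277  0.115]
spare_magenta 0.76 253.8 232.1 [0.4554 0.3221 0.    ] depthpt [0.448 0.314 0.053]
spare_yellow 0.5 260.9 203.1 [0.5391 0.3061 0.    ] depthpt [0.531 0.3   0.042]
spare_yellow 0.19 181.2 204.0 [0.5322 0.5336 0.    ] depthpt [0.525 0.522 0.035]
```

```bash
python3 - <<'E'
from h import *
d=np.load('top_d.npy');p=camera_params('top');W=cloud(d,p)
m=(W[...,2]>.02)&(W[...,0]>.35)&(W[...,0]<.8)&(W[...,1]<.06)&(W[...,1]>-.55)
m[:, :340]=0; m[:110]=0; m[262:]=0
m=cv2.morphologyEx(m.astype(np.uint8),cv2.MORPH_OPEN,np.ones((3,3)))
n,lab,st,_=cv2.connectedComponentsWithStats(m)
k=1+np.argmax(st[1:,4]);P=W[lab==k]
print(st[k],P.min(0),P.max(0))
r=cv2.minAreaRect(P[:,:2].astype(np.float32));print(r)
# front edge line of rim height ~.062
for nm in ['green','blue']:
    pass
im=cv2.cvtColor(cv2.imread('pics/t1.png'),cv2.COLOR_BGR2HSV)
def col(lo,hi,box,h):
    x0,y0,x1,y1=box
    mk=cv2.inRange(im,np.array(lo),np.array(hi));z=np.zeros_like(mk);z[y0:y1,x0:x1]=mk[y0:y1,x0:x1]
    v,u=np.nonzero(z);print(len(u),u.mean(),v.mean(),ray_h(u.mean(),v.mean(),h,p))
col((50,80,40),(80,255,255),(400,230,430,250),.062)
col((105,120,50),(130,255,255),(460,220,490,240),.062)
col((5,150,80),(20,255,255),(460,200,490,220),.105)
E
```

```text
[  348   126   201   125 18308] [ 0.40557327 -0.45357757  0.02005004] [0.74176326 0.0599259  0.12248373]
((0.574150800704956, -0.19693827629089355), (0.2642765939235687, 0.48214176297187805), 10.234644889831543)
15 414.06666666666666 239.06666666666666 [ 0.436357   -0.11608865  0.062     ]
11 474.3636363636364 229.8181818181818 [ 0.46432305 -0.27822645  0.062     ]
22 475.40909090909093 210.45454545454547 [ 0.5087891  -0.26864693  0.105     ]
```

```bash
cat >> h.py <<'E'
from scipy.spatial.transform import Rotation as Ro
def st(pr=True):
    s=telemetry.read_state();w,x,y,z=s['tcp_rot'];M=Ro.from_quat([x,y,z,w]).as_matrix()
    a=np.arctan2(M[1,2],M[0,2])
    if pr: print('t',round(s['t'],2),'tcp',np.round(s['tcp_pos'],4),'jaw ang',round(a,3),'xax',np.round(M[:,0],3),'F',np.round(s['wrist_force'],1),'g',round(s['grip_width'],3),'q7',round(s['joint_pos'][6],2))
    return s,M,a
PSI=0.176; PO=np.array([.574,-.195])
def p2w(x,y): c,s=np.cos(PSI),np.sin(PSI); return PO+np.array([c*x-s*y,s*x+c*y])
def w2p(X): c,s=np.cos(PSI),np.sin(PSI); d=np.array(X[:2])-PO; return np.array([c*d[0]+s*d[1],-s*d[0]+c*d[1]])
E
python3 - <<'E'
from h import *
st(); print(p2w(-.077,-.061),p2w(-.077,.104))
E
```

```text
t 1.0 tcp [0.1822 0.5978 0.2313] jaw ang 1.275 xax [-0. -0. -1.] F [-0.1  0.   1. ] g 1.005 q7 -0.05
[ 0.50887016 -0.26853981] [ 0.47997985 -0.10608874]
```

```bash
python3 -m jog '1 -1 0 0 0;1 -1 0 0 0;1 -1 0 0 0;1 -1 0 0 0;1 -1 0 0 0;1 -1 0 0 0;1 -1 0 0 0;1 -1 0 0 0'
python3 -m jog '.6 -1 0 .5 0;.6 -1 0 .5 0;.6 -1 0 .5 0;.6 -1 0 .5 0;.6 -1 0 .5 0;.6 -1 0 .5 0;.6 -1 0 .5 0;.6 -1 0 .5 0'
python3 -c "from h import *;st()"
```

```text
t: 1.67
tcp_pos: [0.3832, 0.3965, 0.2316]
tcp_rot: [0.568, -0.421, 0.568, 0.421]
wrist_force: [0.7, 0.8, 0.9]
grip_width: 0.998
t: 2.33
tcp_pos: [0.5027, 0.1966, 0.2316]
tcp_rot: [-0.451, 0.545, -0.451, -0.545]
wrist_force: [0.3, 0.0, 0.8]
grip_width: 0.999
t 2.33 tcp [0.5027 0.1966 0.2316] jaw ang 1.758 xax [ 0.  0. -1.] F [0.3 0.  0.8] g 0.999 q7 1.37
```

```bash
python3 -m jog '0 -1 0 0 0;0 -1 0 0 0;0 -1 0 0 0;0 -1 0 0 0;0 -1 0 0 0;0 -1 0 0 0;0 -1 0 0 0;0 -1 0 0 0'
python3 -m jog '0 -1 0 0 0;0 -1 0 0 0;0 -1 0 0 0;0 -1 0 0 0;0 -1 0 0 0;0 -1 0 0 0;0 -1 0 0 0;0 -1 0 0 0'
python3 - <<'E'
from h import *
st();im,d,p=snap('wrist','w1.png');np.save('d1.npy',d)
for n in('carriage_tab','bay_grey','bay_black'):
  for l in models.landmark_of('wrist',n)[:2]:
    u,v=l['xy'][0]*640,l['xy'][1]*400; print(n,l['score'],u,v,ray_h(u,v,.105 if 'tab' in n else .05,p),px2w(u,v,d[int(v),int(u)],p))
E
```

```text
t: 3.0
tcp_pos: [0.502, -0.0033, 0.2315]
tcp_rot: [-0.452, 0.544, -0.452, -0.544]
wrist_force: [0.5, -0.9, 0.4]
grip_width: 0.999
t: 3.67
tcp_pos: [0.5021, -0.2033, 0.2315]
tcp_rot: [-0.452, 0.544, -0.452, -0.544]
wrist_force: [0.9, -0.5, -0.4]
grip_width: 0.997
t 3.67 tcp [ 0.5021 -0.2033  0.2315] jaw ang 1.755 xax [ 0.001 -0.    -1.   ] F [ 0.9 -0.5 -0.4] g 0.997 q7 2.19
carriage_tab 0.87 237.696 178.2 [ 0.50621303 -0.28060647  0.105     ] [ 0.50602433 -0.28048697  0.10556781]
bay_grey 0.94 256.384 227.8 [ 0.57883028 -0.26583311  0.05      ] [ 0.58013334 -0.26616959  0.04739419]
bay_black 0.62 288.384 230.79999999999998 [ 0.57605201 -0.22975429  0.05      ] [ 0.41682635 -0.22400003  0.3739704 ]
```

View pics/w1.png

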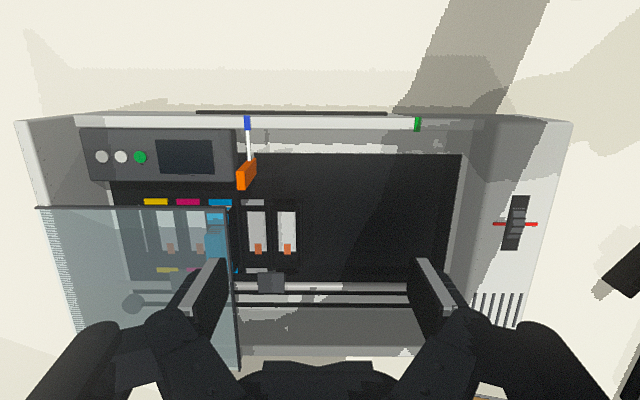

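```bash
python3 - <<'E'
from h import *
im=cv2.imread('pics/w1.png');d=np.load('d1.npy');p=camera_params('wrist');W=cloud(d,p)
hs=cv2.cvtColor(im,cv2.COLOR_BGR2HSV);m=cv2.inRange(hs,np.array((5,150,80)),np.array((20,255,255)))>0
m[:,300:]=0;m[200:]=0
P=W[m];print('cam',-np.array(p['R']).T@p['t'])
T=P[P[:,2]>.100];print(len(P),len(T),T.mean(0),T.min(0),T.max(0)); print(w2p(T.mean(0)))
def col(lo,hi,box,h):
    x0,y0,x1,y1=box
    mk=cv2.inRange(hs,np.array(lo),np.array(hi));z=np.zeros_like(mk);z[y0:y1,x0:x1]=mk[y0:y1,x0:x1]
    v,u=np.nonzero(z);X=ray_h(u.mean(),v.mean(),h,p);print(len(u),u.mean(),v.mean(),X,w2p(X))
col((50,80,40),(80,255,255),(405,110,430,135),.062)
col((105,120,50),(130,255,255),(235,110,260,133),.062)
cv2.imwrite('pics/w1z.png',cv2.resize(im[100:300,100:330],None,fx=3.2,fy=3))
E
```

```text
cam [ 0.41818951 -0.2182915   0.37354186]
475 190 [ 0.50831463 -0.27096842  0.10400381] [ 0.49961786 -0.27604431  0.10011728] [ 0.51782515 -0.2660635   0.10611037]
[-0.07797218 -0.06329383]
96 417.1770833333333 123.92708333333333 [ 0.43554745 -0.11688956  0.062     ] [-0.12263716  0.10114583]
88 246.5340909090909 122.4659090909091 [ 0.46416054 -0.27966352  0.062     ] [-0.12296662 -0.06412353]
```

View pics/w1z.png

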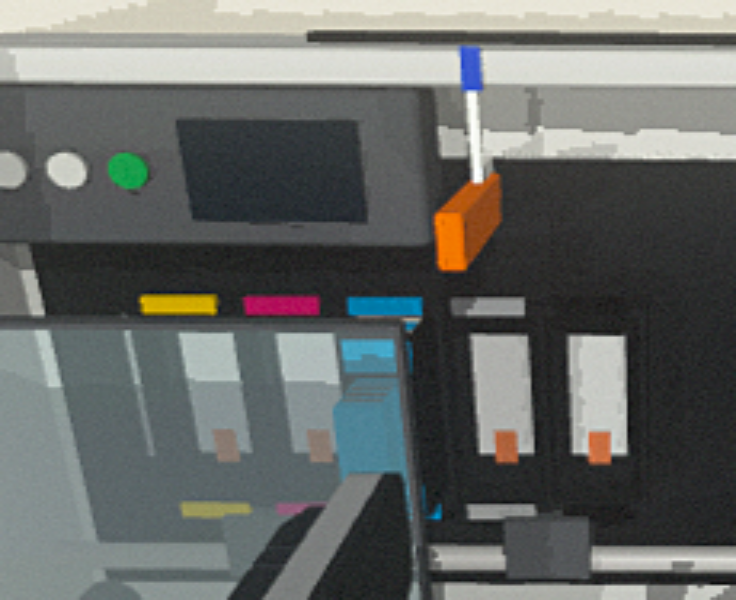

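```bash
python3 -m jog '.28 -.9 0 0 120;0 -.9 0 0 120;0 -.87 0 0 120;0 0 -1 0 120;0 0 -1 0 120;0 0 -1 0 120;0 0 -.5 0 120;0 0 0 0 120' 20
python3 - <<'E'
from h import *
st();im,d,p=snap('wrist','w2.png')
E
```

```text
t: 4.53
tcp_pos: [0.5081, -0.2664, 0.1408]
tcp_rot: [0.451, -0.542, 0.452, 0.546]
wrist_force: [0.2, 0.0, 0.0]
grip_width: 0.531
t 4.53 tcp [ 0.5081 -0.2664  0.1408] jaw ang 1.757 xax [-0.005  0.002 -1.   ] F [0.2 0.  0. ] g 0.531 q7 2.37
```

View pics/w2.png

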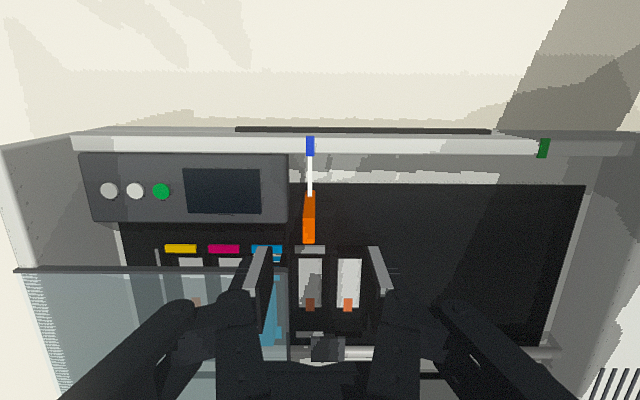

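```bash
python3 -m jog '-.12 -.1 0 0 120;0 0 -.6 0 120;0 0 -.6 0 120;0 0 -.6 0 120;0 0 -.6 0 120;0 0 -.2 0 120;0 0 0 0 120;0 0 0 0 120' 20
python3 - <<'E'
from h import *
st();im,d,p=snap('wrist','w3.png')
E
```

```text
t: 5.25
tcp_pos: [0.5068, -0.2719, 0.0802]
tcp_rot: [-0.452, 0.544, -0.452, -0.543]
wrist_force: [0.5, -0.6, 0.6]
grip_width: 0.528
t 5.25 tcp [ 0.5068 -0.2719  0.0802] jaw ang 1.755 xax [ 0.002 -0.001 -1.   ] F [ 0.5 -0.6  0.6] g 0.528 q7 2.41
```

View pics/w3.png

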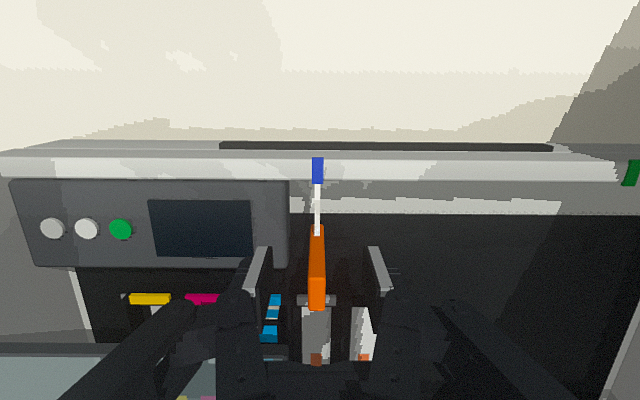

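```bash
python3 -m jog '0 0 0 0 255;0 0 0 0 255;0 0 0 0 255;0 0 0 0 255;0 0 0 0 255;0 0 0 0 255;0 0 0 0 255;0 0 0 0 255' 25
python3 -m jog '-.17 .93 0 0 255;-.17 .93 0 0 255;-.17 .93 0 0 255;-.17 .93 0 0 255;-.17 .93 0 0 255;-.17 .93 0 0 255;-.13 .92 0 0 255;0 0 0 0 255' 25
python3 - <<'E'
from h import *
st();im,d,p=snap('wrist','w4.png')
E
```

```text
t: 5.97
tcp_pos: [0.5065, -0.2717, 0.0795]
tcp_rot: [-0.452, 0.544, -0.452, -0.543]
wrist_force: [-1.1, 0.1, 5.5]
grip_width: 0.088
t: 6.63
tcp_pos: [0.4766, -0.1052, 0.0795]
tcp_rot: [0.451, -0.544, 0.451, 0.546]
wrist_force: [-4.2, -0.1, 9.4]
grip_width: 0.089
t 6.63 tcp [ 0.4766 -0.1052  0.0795] jaw ang 1.759 xax [-0.001  0.002 -1.   ] F [-4.2 -0.1  9.4] g 0.089 q7 2.05
```

View pics/w4.png

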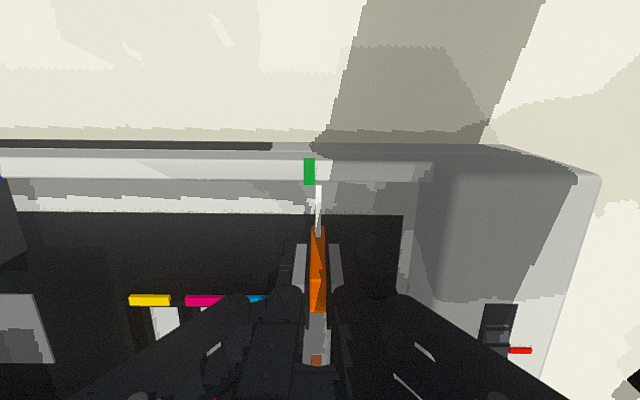

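```bash
python3 -m jog '.03 -.17 0 0 255;0 0 0 0 255;0 0 0 0 255;0 0 0 0 255;0 0 0 0 80;0 0 0 0 80;0 0 0 0 80;0 0 0 0 80' 25
python3 - <<'E'
from h import *
st();im,d,p=snap('wrist','w5.png')
E
```

```text
t: 7.35
tcp_pos: [0.478, -0.1131, 0.0786]
tcp_rot: [0.452, -0.544, 0.452, 0.544]
wrist_force: [0.3, 0.4, 0.5]
grip_width: 0.649
t 7.35 tcp [ 0.478  -0.1131  0.0786] jaw ang 1.755 xax [-0. -0. -1.] F [0.3 0.4 0.5] g 0.649 q7 2.07
```

View pics/w5.png

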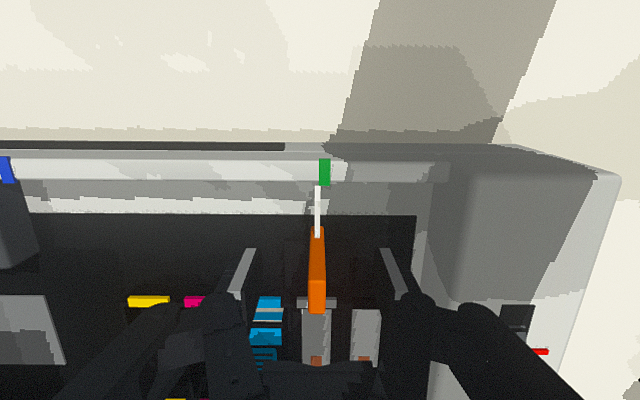

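```bash
python3 -m jog '0 0 1 0 80;0 0 1 0 80;0 .5 1 0 255;.2 1 1 0 255;.2 1 1 0 255;.2 1 1 0 255;.2 1 0 0 255;0 0 0 0 255' 25
python3 - <<'E'
from h import *
st();im,d,p=snap('wrist','w6.png')
W=cloud(d,p)
for n in('wheel_crest','bay_grey','bay_black','bay_cyan','bay_magenta','bay_yellow','carriage_tab'):
  for l in models.landmark_of('wrist',n)[:2]:
    u,v=l['xy'][0]*640,l['xy'][1]*400; X=ray_h(u,v,.105 if 'tab' in n else .091 if 'wh' in n else .05,p);print(n,round(l['score'],2),round(u,1),round(v,1),X,w2p(X),px2w(u,v,d[int(v),int(u)],p)[2])
E
```

```text
t: 8.07
tcp_pos: [0.4996, 0.0056, 0.2301]
tcp_rot: [-0.451, 0.546, -0.448, -0.545]
wrist_force: [-0.4, 0.7, -1.2]
grip_width: -0.001
t 8.07 tcp [0.4996 0.0056 0.2301] jaw ang 1.763 xax [ 0.003  0.002 -1.   ] F [-0.4  0.7 -1.2] g -0.001 q7 1.74
wheel_crest 0.58 308.1 192.3 [ 0.50996859 -0.00415102  0.091     ] [-0.02962597  0.19911217] 0.08927949832833096
wheel_crest 0.16 214.3 199.2 [ 0.53343898 -0.08995063  0.091     ] [-0.02154105  0.1105285 ] 0.0451076828342141
bay_grey 0.9 213.5 200.3 [ 0.55223445 -0.10182635  0.05      ] [-0.00511529  0.09554529] 0.046678288912572224
bay_black 0.91 246.1 203.6 [ 0.54935924 -0.06670481  0.05      ] [-0.00179654  0.1306277 ] 0.04658415881007333
bay_black 0.22 534.4 239.4 [0.53092988 0.25916812 0.05      ] [0.03711679 0.45469337] 0.022787225600335352
bay_cyan 0.64 179.7 197.6 [ 0.55598495 -0.13795253  0.05      ] [-0.00774815  0.0593205 ] 0.07776680098778378
bay_cyan 0.59 150.1 204.5 [ 0.57010456 -0.16926344  0.05      ] [0.00067102 0.02602105] 0.046493433505676744
bay_magenta 0.62 149.5 204.5 [ 0.57022291 -0.16987951  0.05      ] [0.00067967 0.02539377] 0.04631781066819995
bay_yellow 0.81 122.2 202.9 [ 0.57393814 -0.19908851  0.05      ] [-0.00077678 -0.00401452] 0.04592186431764821
carriage_tab 0.82 184.4 140.9 [ 0.47987498 -0.11523746  0.105     ] [-0.07870513  0.09501098] 0.10540540754044345
```

View pics/w6.png

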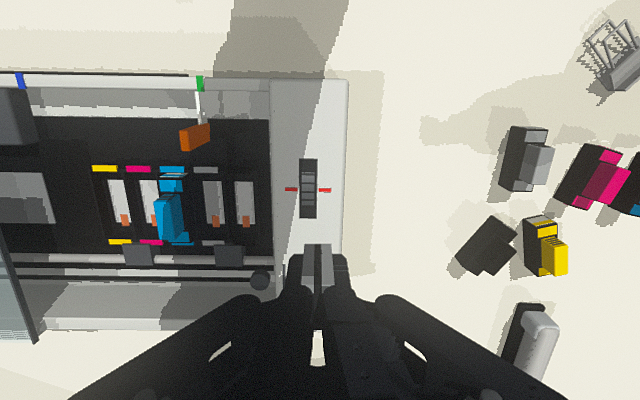

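```bash
python3 -m jog '0 -.4 -1 0 255;0 0 -1 0 255;0 0 -1 0 255;0 0 -1 0 255;0 0 -1 0 255;0 0 -.2 0 255;0 0 0 0 255;0 0 0 0 255'
python3 - <<'E'
from h import *
st();im,d,p=snap('wrist','w7.png')
E
```

```text
t: 9.13
tcp_pos: [0.4986, -0.0111, 0.0996]
tcp_rot: [-0.452, 0.544, -0.452, -0.544]
wrist_force: [1.0, -0.6, 0.4]
grip_width: -0.002
t 9.13 tcp [ 0.4986 -0.0111  0.0996] jaw ang 1.754 xax [ 0. -0. -1.] F [ 1.  -0.6  0.4] g -0.002 q7 1.82
```

View pics/w7.png

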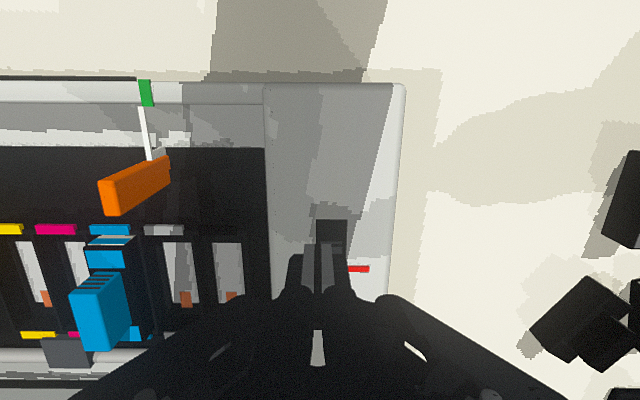

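```bash
python3 - <<'E'
from h import *
im,d,p=snap('wrist','w7b.png')
for (u,v) in ((317,235),(332,235),(346,235),(360,268),(349,268),(369,268)): X=px2w(u,v,d[v,u],p);print(u,v,X,w2p(X))
E
```

```text
317 235 [ 0.49226351 -0.01256807  0.0858561 ] [-0.0485313   0.19392518]
332 235 [ 0.49092398 -0.00440317  0.08549906] [-0.04842053  0.20219849]
346 235 [0.4893369  0.00311756 0.08586482] [-0.04866626  0.20988092]
360 268 [0.50798179 0.01527315 0.08646548] [-0.02818104  0.21858415]
349 268 [0.50891066 0.00902751 0.08683075] [-0.0283601   0.21227235]
369 268 [0.50819172 0.02090179 0.0845117 ] [-0.02698883  0.22408908]
```

```bash
python3 -m jog '.14 .34 0 0 255;0 0 0 0 255;0 0 -.2 0 255;0 0 -.12 0 255;0 0 0 0 255;0 0 0 0 255;0 0 0 0 255;0 0 0 0 255'
python3 -c "from h import *;st()"
```

```text
t: 9.9
tcp_pos: [0.502, -0.0019, 0.091]
tcp_rot: [-0.452, 0.544, -0.452, -0.544]
wrist_force: [-1.2, 2.8, 3.0]
grip_width: -0.002
t 9.9 tcp [ 0.502  -0.0019  0.091 ] jaw ang 1.755 xax [ 0.001  0.    -1.   ] F [-1.2  2.8  3. ] g -0.002 q7 1.81
```

```bash
python3 -m jog '0 0 -.03 0 255;.18 .03 0 0 255;.18 .03 0 0 255;.18 .03 0 0 255;.18 .03 0 0 255;0 0 0 0 255;0 0 0 0 255;0 0 0 0 255'
python3 -c "
from h import *;st();snap('wrist','w8.png',(200,180,440,400),3)"
```

```text
t: 10.57
tcp_pos: [0.5208, 0.0014, 0.0908]
tcp_rot: [-0.452, 0.544, -0.451, -0.544]
wrist_force: [2.3, 3.1, 6.7]
grip_width: 0.003
t 10.57 tcp [0.5208 0.0014 0.0908] jaw ang 1.756 xax [ 0.002  0.001 -1.   ] F [2.3 3.1 6.7] g 0.003 q7 1.82
```

View pics/w8.png

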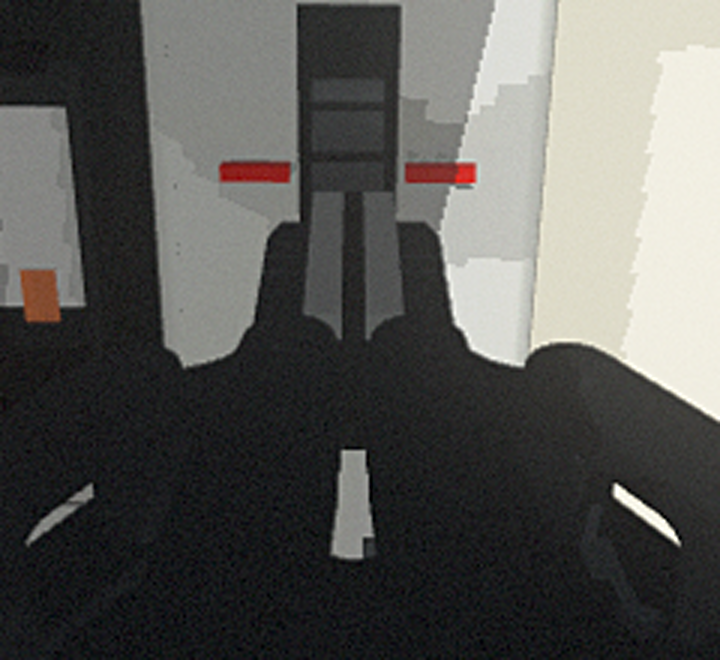

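```bash
python3 -m jog '0 0 .4 0 255;-.36 -.06 0 0 255;-.4 -.07 0 0 255;0 0 -.4 0 255;0 0 0 0 255;.25 .045 0 0 255;.25 .045 0 0 255;.25 .045 0 0 255'
python3 -c "from h import *;st()"
python3 -m jog '0 0 0 0 255;0 0 .4 0 255;-.36 -.06 0 0 255;-.4 -.07 0 0 255;0 0 0 0 255;0 0 0 0 255;0 0 0 0 255;0 0 0 0 255'
python3 -c "
from h import *;st();snap('wrist','w9.png',(200,180,440,400),3)"
```

```text
t: 11.28
tcp_pos: [0.5203, 0.0003, 0.0908]
tcp_rot: [-0.453, 0.544, -0.452, -0.543]
wrist_force: [-1.2, -1.7, 7.6]
grip_width: 0.003
t 11.28 tcp [5.203e-01 3.000e-04 9.080e-02] jaw ang 1.754 xax [ 0.002 -0.    -1.   ] F [-1.2 -1.7  7.6] g 0.003 q7 1.82
t: 11.95
tcp_pos: [0.5005, -0.0021, 0.0999]
tcp_rot: [0.452, -0.544, 0.452, 0.544]
wrist_force: [-0.4, -0.7, 0.2]
grip_width: -0.001
t 11.95 tcp [ 0.5005 -0.0021  0.0999] jaw ang 1.755 xax [-0.  0. -1.] F [-0.4 -0.7  0.2] g -0.001 q7 1.81
```

View pics/w9.png

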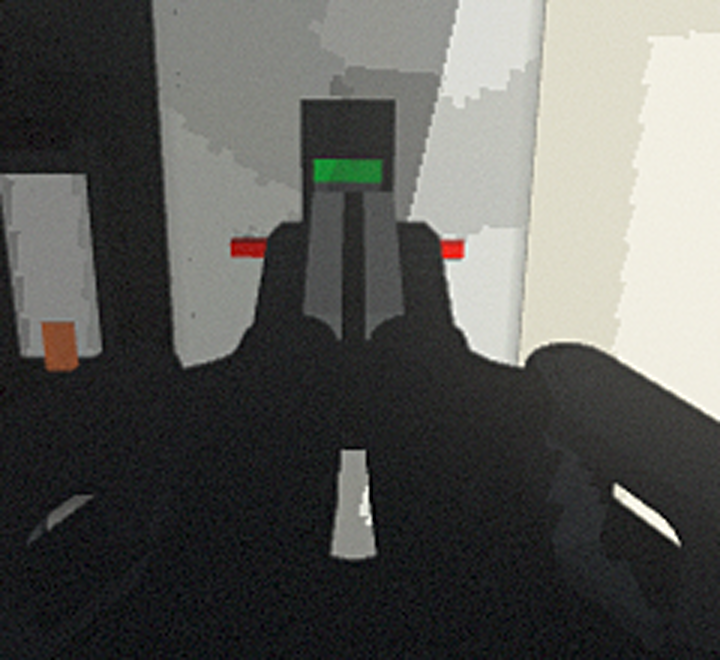

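```bash
python3 - <<'E'
from h import *
im,d=read_camera('wrist');p=camera_params('wrist')
hs=cv2.cvtColor(im,cv2.COLOR_RGB2HSV);m=cv2.inRange(hs,np.array((50,80,40)),np.array((80,255,255)));m[:,:300]=0;m[:,335:]=0;m[:220]=0
v,u=np.nonzero(m);print(len(u),u.mean(),v.mean());u0,v0=u.mean(),v.mean()
for t in np.arange(-1.1,0,.1):
    X=p2w(-.028+.032*np.sin(t),.202); print(round(t,2),w2px([*X,.059+.032*np.cos(t)],p))
W=cloud(d,p)[m>0];print(np.nanmean(W,0))
E
```

```text
189 315.4391534391534 236.46031746031747
-1.1 [316.84271075 209.00036343]
-1.0 [316.81031053 213.41619218]
-0.9 [316.77415862 218.25523322]
-0.8 [316.73466416 223.46023903]
-0.7 [316.69232457 228.96363867]
-0.6 [316.64771722 234.68879256]
-0.5 [316.60148675 240.55177229]
-0.4 [316.55432841 246.46359811]
-0.3 [316.50696822 252.332821  ]
-0.2 [316.46014113 258.06829869]
-0.1 [316.41456852 263.58199242]
[ 0.4938049  -0.00475626  0.08673029]
```

```bash
python3 -m jog '0 0 -.4 0 255;0 0 0 0 255;.23 .04 0 0 255;.23 .04 0 0 255;.23 .04 0 0 255;0 0 0 0 255;0 0 0 0 255;0 0 .5 0 255'
python3 -c "from h import *;st()"
python3 -m jog '0 0 1 0 255;0 0 1 0 255;.5 0 1 0 255;1 0 1 0 255;1 0 1 0 255;0 0 0 0 255;0 0 0 0 255;0 0 0 0 255'
python3 -c "
from h import *;st();snap('wrist','w10.png');snap('wrist','w10z.png',(220,100,420,250),4)"
```

```text
t: 12.72
tcp_pos: [0.5171, 0.0009, 0.1006]
tcp_rot: [0.451, -0.543, 0.452, 0.544]
wrist_force: [-0.7, -0.7, -0.7]
grip_width: -0.002
t 12.72 tcp [0.5171 0.0009 0.1006] jaw ang 1.755 xax [-0.002 -0.001 -1.   ] F [-0.7 -0.7 -0.7] g -0.002 q7 1.81
t: 13.38
tcp_pos: [0.5794, 0.0006, 0.2258]
tcp_rot: [0.451, -0.543, 0.453, 0.544]
wrist_force: [-0.7, 1.0, -0.6]
grip_width: 0.004
t 13.38 tcp [0.5794 0.0006 0.2258] jaw ang 1.755 xax [-0.002 -0.001 -1.   ] F [-0.7  1.  -0.6] g 0.004 q7 1.82
```

View pics/w10z.png

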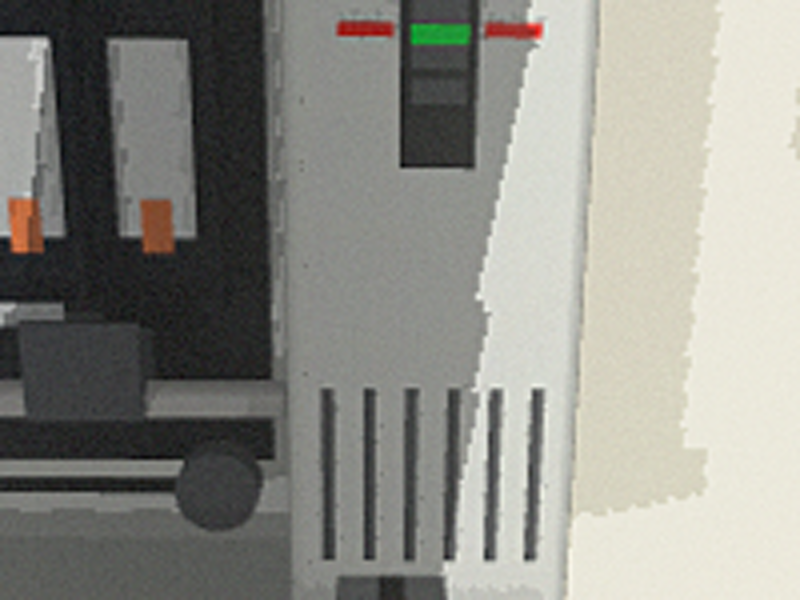

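```bash
python3 - <<'E'
from h import *
im,d=read_camera('wrist');p=camera_params('wrist')
hs=cv2.cvtColor(im,cv2.COLOR_RGB2HSV)
def cen(m,b):
    x0,y0,x1,y1=b;z=np.zeros_like(m);z[y0:y1,x0:x1]=m[y0:y1,x0:x1];v,u=np.nonzero(z);return u.mean(),v.mean(),len(u)
g=cen(cv2.inRange(hs,np.array((50,80,40)),np.array((80,255,255))),(310,90,350,130))
red=cv2.inRange(hs,np.array((0,150,80)),np.array((6,255,255)))|cv2.inRange(hs,np.array((172,150,80)),np.array((180,255,255)))
l=cen(red,(300,90,322,120));r=cen(red,(340,90,358,120));print(g,l,r)
G=ray_h(g[0],g[1],.091,p);L=ray_h(l[0],l[1],.0865,p);R=ray_h(r[0],r[1],.0865,p)
print(G,L,R,w2p(G),w2p(L),w2p(R))
E
```

```text
(np.float64(329.75280898876406), np.float64(108.30337078651685), 89) (np.float64(311.0), np.float64(107.0), 39) (np.float64(348.0), np.float64(107.0), 39)
[ 0.511132   -0.00141276  0.091     ] [ 0.5132783  -0.01730168  0.0865    ] [0.5074412  0.01406392 0.0865    ] [-0.02800108  0.20160442] [-0.02866997  0.18558516] [-0.02892501  0.21748825]
```

```bash
python3 -m jog '0 -.7 .4 -1 0;0 -.7 .4 -1 0;0 -.7 .4 -1 0;0 -.7 .4 -1 0;0 -.7 .4 -1 0;0 -.7 0 -1 0;0 -.6 0 -1 0;0 0 0 -1 0'
python3 -m jog '0 0 0 -1 0;0 0 0 -1 0;0 0 0 -1 0;0 0 0 -1 0;0 0 0 -1 0;0 0 0 -.1 0;0 0 0 0 0;0 0 0 0 0'
python3 - <<'E'
from h import *
st();im,d,p=snap('wrist','w11.png');np.save('d11.npy',d)
for c in 'black grey cyan magenta yellow'.split():
  n='bay_'+c
  for l in models.landmark_of('wrist',n)[:1]:
    u,v=l['xy'][0]*640,l['xy'][1]*400; X=ray_h(u,v,.05,p);print(n,round(l['score'],2),round(u,1),round(v,1),X,w2p(X),px2w(u,v,d[int(v),int(u)],p)[2])
E
```

```text
t: 14.2
tcp_pos: [0.5787, -0.1234, 0.2772]
tcp_rot: [0.653, -0.27, 0.654, 0.27]
wrist_force: [-0.1, 0.3, -0.4]
grip_width: 0.999
t: 14.87
tcp_pos: [0.5798, -0.1191, 0.2772]
tcp_rot: [0.704, -0.066, 0.704, 0.066]
wrist_force: [0.5, -0.0, 1.1]
grip_width: 1.002
t 14.87 tcp [ 0.5798 -0.1191  0.2772] jaw ang 0.187 xax [-0.001  0.    -1.   ] F [ 0.5 -0.   1.1] g 1.002 q7 0.54
bay_black 0.86 304.0 108.5 [ 0.5534643 -0.0636747  0.05     ] [0.00277565 0.13289224] 0.046693086480814536
bay_cyan 0.72 303.4 217.4 [ 0.57570599 -0.19564278  0.05      ] [ 0.00156709 -0.00093156] 0.04585914976831106
bay_magenta 0.96 303.4 194.9 [ 0.57053527 -0.16584924  0.05      ] [0.00169288 0.02930709] 0.04651646800920692
bay_yellow 0.88 304.7 218.8 [ 0.57763743 -0.19724681  0.05      ] [ 0.00318784 -0.00284899] 0.04638180286379418
```

View pics/w11.png

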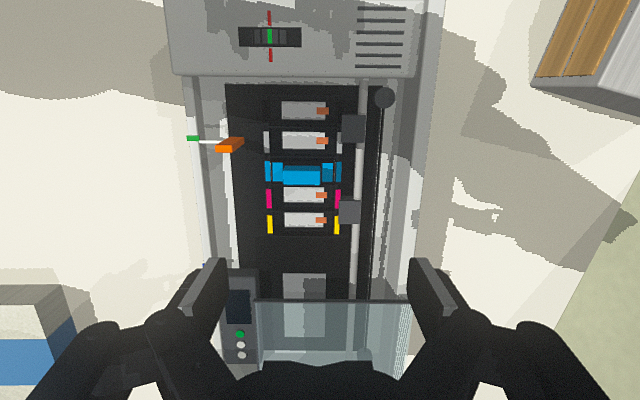

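```bash
python3 - <<'E'
from h import *
im=cv2.cvtColor(cv2.imread('pics/w11.png'),cv2.COLOR_BGR2HSV);d=np.load('d11.npy');p=camera_params('wrist');W=cloud(d,p)
def seg(lo,hi,b,h=None):
    x0,y0,x1,y1=b;m=cv2.inRange(im,np.array(lo),np.array(hi));z=np.zeros_like(m);z[y0:y1,x0:x1]=m[y0:y1,x0:x1]
    v,u=np.nonzero(z)
    P=W[z>0];zz=np.nanmedian(P[:,2]);X=ray_h((u.min()+u.max())/2,(v.min()+v.max())/2,zz,p)
    return len(u),u.min(),u.max(),v.min(),v.max(),zz,X
for n,lo,hi,bs in (('mag',(150,120,60),(175,255,255),((262,185,276,212),(332,185,344,212))),
  ('yel',(22,120,60),(35,255,255),((262,210,276,236),(332,210,344,236))),
  ('cy',(90,120,60),(110,255,255),((262,155,270,190),(334,155,344,190)))):
    r=[seg(lo,hi,b) for b in bs]
    C=(r[0][-1]+r[1][-1])/2; ax=r[1][-1]-r[0][-1]
    print(n,[tuple(np.round(q[:6],3)) for q in r],C,w2p(C),'yaw',np.arctan2(ax[1],ax[0]),np.hypot(*ax[:2]))
for n,b in (('black',(270,95,330,122)),('grey',(270,128,330,152)),('mag',(276,184,330,206)),('yel',(276,208,330,230))):
    x0,y0,x1,y1=b
    m=np.zeros((400,640),bool);m[y0:y1,x0:x1]=1
    m&=(im[...,2]>95)
    v,u=np.nonzero(m);P=W[m];P=P[abs(P[:,2]-.0465)<.006]
    r=cv2.minAreaRect(np.stack([u,v],1).astype(np.float32))
    X=ray_h(r[0][0],r[0][1],.047,p)
    print(n,r,X,w2p(X),np.median(P[:,2]))
E
python3 - <<'E'
import cv2
im=cv2.imread('pics/w11.png');cv2.imwrite('pics/w11z.png',cv2.resize(im[80:240,190:390],None,fx=3.7,fy=3.7))
E
```

```text
mag [(np.float64(116.0), np.float64(266.0), np.float64(271.0), np.float64(188.0), np.float64(208.0), np.float64(0.062)), (np.float64(107.0), np.float64(334.0), np.float64(340.0), np.float64(189.0), np.float64(208.0), np.float64(0.062))] [ 0.5704387  -0.16630719  0.06188534] [0.00151762 0.02887312] yaw 0.17615100295359779 0.08251364690290622
yel [(np.float64(112.0), np.float64(266.0), np.float64(272.0), np.float64(215.0), np.float64(233.0), np.float64(0.062)), (np.float64(101.0), np.float64(333.0), np.float64(339.0), np.float64(215.0), np.float64(234.0), np.float64(0.062))] [ 0.57588601 -0.20016879  0.06183181] [ 0.00095186 -0.00541917] yaw 0.17576488418236658 0.08310011880845818
cy [(np.float64(113.0), np.float64(264.0), np.float64(269.0), np.float64(161.0), np.float64(181.0), np.float64(0.062)), (np.float64(121.0), np.float64(335.0), np.float64(341.0), np.float64(161.0), np.float64(181.0), np.float64(0.062))] [ 0.56416398 -0.13305394  0.06179665] [0.00116224 0.06271133] yaw 0.1841787287083325 0.08364855657926645
black ((304.9039001464844, 110.07511901855469), (46.35237121582031, 17.33528709411621), 1.7899105548858643) [ 0.55514323 -0.06561351  0.047     ] [0.00408917 0.13068941] 0.04643896859099063
grey ((304.9999694824219, 139.49998474121094), (45.99999237060547, 16.999996185302734), -0.0) [ 0.56096337 -0.09868706  0.047     ] [0.00402846 0.09710771] 0.04654085945650151
mag ((304.5, 193.0), (18.0, 43.0), 90.0) [ 0.57167989 -0.16444061  0.047     ] [0.00306646 0.03049354] 0.04654933737560249
yel ((305.0, 219.0), (14.0, 42.0), 90.0) [ 0.57829311 -0.19908786  0.047     ] [ 0.00351103 -0.00477641] 0.046595601421734016
```

View pics/w11z.png

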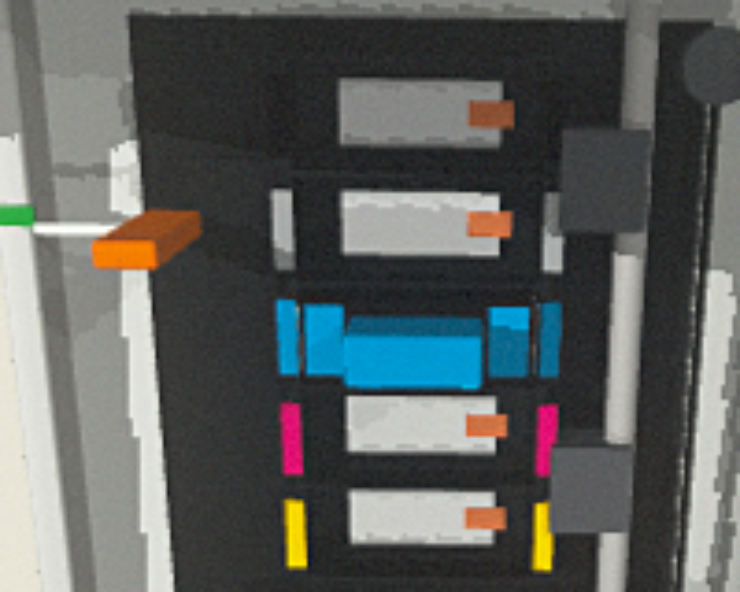

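```bash
python3 - <<'E'
from h import *
im=cv2.cvtColor(cv2.imread('pics/w11.png'),cv2.COLOR_BGR2HSV);d=np.load('d11.npy');p=camera_params('wrist');W=cloud(d,p)
m=cv2.inRange(im,np.array((5,150,190)),np.array((20,255,255)));m[:,250:]=0
v,u=np.nonzero(m);print(len(u),u.min(),u.max(),v.min(),v.max());X=ray_h(u.mean(),v.mean(),.105,p);print(X,w2p(X))
print('green at',w2p([.478,-.1131]))
for c in (('black',.1307),('grey',.0967),('mag',.0287),('yel',-.0053)): print(c[0],p2w(.0012,c[1]))
E
```

```text
126 215 231 145 152
[ 0.48206696 -0.11271597  0.105     ] [-0.07610551  0.09710971]
green at [-0.08017689  0.09744371]
black [ 0.55229684 -0.06610895]
grey [ 0.55824999 -0.09958372]
mag [ 0.5701563  -0.16653325]
yel [ 0.57610945 -0.20000801]
```

```bash
python3 -m jog '-.4 1 0 0 0;-.4 1 0 0 0;-.4 1 0 0 0;-.4 1 0 0 0;-.4 1 0 0 0;-.4 1 0 0 0;-.4 1 0 0 0;-.4 1 0 0 0'
python3 -m jog '0 1 0 0 0;0 1 0 0 0;0 1 0 0 0;0 1 0 0 0;0 .9 0 0 0;0 0 0 0 0;0 0 0 0 0;0 0 0 0 0'
cat >> h.py <<'E'
RNG={'magenta':((150,120,50),(178,255,255)),'yellow':((20,120,60),(35,255,255)),'cyan':((90,120,50),(112,255,255))}
def fin(d,p,box=None,zlo=.044,zhi=.058,mask=None):
    "min-area rect of fin top from depth cloud"
    W=cloud(d,p);m=(W[...,2]>zlo)&(W[...,2]<zhi)
    if mask is not None: m&=mask
    return W,m
E
python3 - <<'E'
from h import *
st();im,d,p=snap('wrist','w12.png');np.save('d12.npy',d)
for c in 'black grey cyan magenta yellow'.split():
  n='spare_'+c
  for l in models.landmark_of('wrist',n)[:1]:
    u,v=l['xy'][0]*640,l['xy'][1]*400; X=ray_h(u,v,0,p);print(n,round(l['score'],2),round(u,1),round(v,1),X,px2w(u,v,d[int(v),int(u)],p)[2])
W=cloud(d,p);m=((W[...,2]>.046)&(W[...,2]<.057)&(W[...,0]<.65)).astype(np.uint8)
m[250:]=0
n,lab,s,_=cv2.connectedComponentsWithStats(m)
for k in range(1,n):
    if s[k,4]<60: continue
    P=W[lab==k];r=cv2.minAreaRect((P[:,:2]*1000).astype(np.float32));print(s[k],np.round(P.mean(0),4),[np.round(q,1) for q in r])
E
```

```text
t: 15.83
tcp_pos: [0.4995, 0.0817, 0.2777]
tcp_rot: [0.704, -0.065, 0.704, 0.065]
wrist_force: [0.2, 0.1, -0.2]
grip_width: 1.004
t: 16.5
tcp_pos: [0.5003, 0.2024, 0.2775]
tcp_rot: [0.704, -0.065, 0.704, 0.064]
wrist_force: [-0.5, -0.1, 0.4]
grip_width: 0.997
t 16.5 tcp [0.5003 0.2024 0.2775] jaw ang 0.183 xax [ 0.    -0.001 -1.   ] F [-0.5 -0.1  0.4] g 0.997 q7 -0.16
spare_black 0.86 371.0 133.9 [0.56548772 0.23761308 0.        ] 0.05218281935294915
spare_grey 0.63 318.1 340.4 [ 0.55901377 -0.1128658   0.        ] 0.047005133499698634
spare_magenta 0.97 299.9 50.4 [0.45681458 0.32002344 0.        ] 0.052074716365708415
spare_yellow 0.85 372.2 79.3 [0.55105675 0.30379159 0.        ] 0.052679672158093764
[278  33  40  27 633] [0.4569 0.3195 0.0515] [array([456.9, 319.7]), array([16.1, 40.4]), np.float64(84.0)]
[362  67  39  24 575] [0.5521 0.3041 0.0516] [array([552.5, 304.2]), array([40.6, 16. ]), np.float64(25.4)]
[264 116  35  15 502] [0.451  0.2365 0.0515] [array([451.2, 236.2]), array([39.3, 15.8]), np.float64(9.5)]
[360 128  35  30 481] [0.5647 0.2351 0.0516] [array([565.2, 234.8]), array([15.9, 40.1]), np.float64(67.6)]
```

View pics/w12.png

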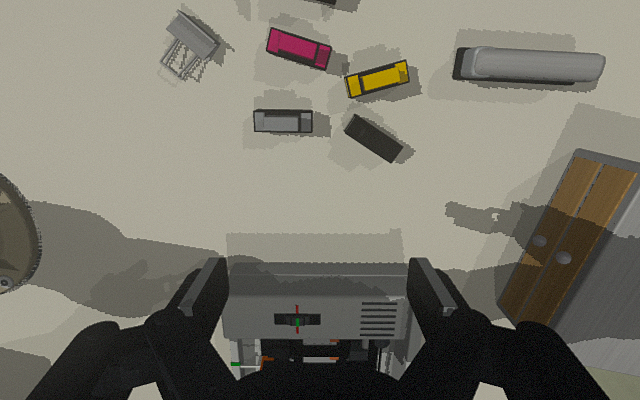

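```bash
python3 -m jog '-1 .7 0 -.14 60;-.97 .66 -1 0 60;0 0 -1 0 60;0 0 -1 0 60;0 0 -1 0 60;0 0 -1 0 60;0 0 -1 0 60;0 0 -1 0 60'
python3 -m jog '0 0 -.6 0 60;0 0 0 0 60;0 0 0 0 60;0 0 0 0 60;0 0 0 0 60;0 0 0 0 60;0 0 0 0 60;0 0 0 0 60'
python3 -c "
from h import *;st();snap('wrist','w13.png')"
```

```text
t: 17.47
tcp_pos: [0.451, 0.237, 0.1016]
tcp_rot: [0.705, -0.058, 0.705, 0.059]
wrist_force: [0.0, 0.4, 0.4]
grip_width: 0.766
t: 18.13
tcp_pos: [0.4512, 0.2375, 0.0881]
tcp_rot: [0.705, -0.058, 0.704, 0.059]
wrist_force: [-0.4, -0.4, -0.0]
grip_width: 0.764
t 18.13 tcp [0.4512 0.2375 0.0881] jaw ang 0.166 xax [ 0.001  0.001 -1.   ] F [-0.4 -0.4 -0. ] g 0.764 q7 -0.22
```

View pics/w13.png

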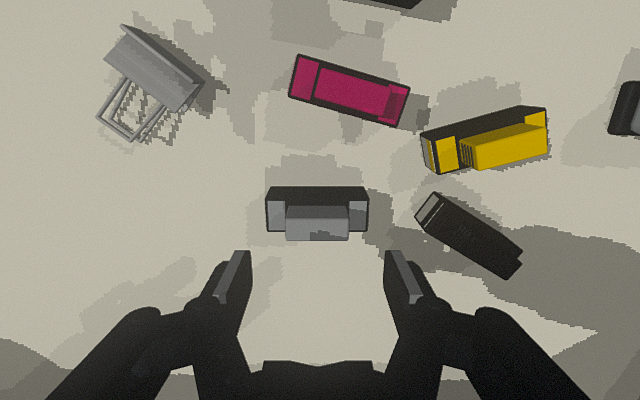

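```bash
cat >> h.py <<'E'
def fins(save=None,vmax=250):
    s,M,a=st();im,d,p=snap('wrist',save or 'tmp.png')
    W=cloud(d,p);m=((W[...,2]>.046)&(W[...,2]<.057)).astype(np.uint8);m[vmax:]=0
    n,lab,q,_=cv2.connectedComponentsWithStats(m)
    for k in range(1,n):
        if q[k,4]<200: continue
        P=W[lab==k];r=cv2.minAreaRect((P[:,:2]*1000).astype(np.float32))
        print(q[k],np.round(P.mean(0),4),[np.round(x,1) for x in r],im[lab==k].mean(0).astype(int))
E
python3 -c "
from h import *;fins()"
```

```text
t 18.18 tcp [0.4511 0.2374 0.088 ] jaw ang 0.166 xax [ 0.     0.001 -1.   ] F [-0.5  0.1  0.1] g 0.763 q7 -0.22
[ 314   68   78   48 2272] [0.4556 0.3202 0.0514] [array([455.7, 320.1]), array([16. , 40.3]), np.float64(84.2)] [142  37  76]
[ 471  126   77   45 2164] [0.5505 0.3051 0.0511] [array([551.5, 304.7]), array([41.1, 16.3]), np.float64(25.2)] [179 147   2]
[ 285  214   65   27 1644] [0.45   0.2378 0.0511] [array([450.3, 236.9]), array([41. , 16.6]), np.float64(8.8)] [112 113 111]
[458 232  46  18 454] [0.5526 0.2435 0.0504] [array([557.7, 244.2]), array([29.5, 12.6]), np.float64(9.5)] [35 34 30]
```

Consistent (fin centre y 0.237, TCP 0.2374). Descend and grip.

```bash
python3 -m jog '0 0 -1 0 60;0 0 -1 0 60;0 0 -.28 0 60;0 0 0 0 60;0 0 0 0 255;0 0 0 0 255;0 0 0 0 255;0 0 0 0 255' 30
python3 -m jog '0 0 0 0 255;0 0 0 0 255;0 0 1 0 255;0 0 1 0 255;0 0 1 0 255;0 0 1 0 255;0 0 0 0 255;0 0 0 0 255' 30
python3 -c "
from h import *;fins('w14.png')"
```

```text
t: 18.9
tcp_pos: [0.4519, 0.2378, 0.0319]
tcp_rot: [0.705, -0.058, 0.704, 0.059]
wrist_force: [0.0, -0.5, 5.6]
grip_width: 0.462
t: 19.57
tcp_pos: [0.4518, 0.2379, 0.1323]
tcp_rot: [0.706, -0.058, 0.704, 0.06]
wrist_force: [-0.4, -0.8, -1.7]
grip_width: 0.463
t 19.57 tcp [0.4518 0.2379 0.1323] jaw ang 0.166 xax [ 0.003  0.003 -1.   ] F [-0.4 -0.8 -1.7] g 0.463 q7 -0.25
[ 314   72   62   39 1456] [0.4549 0.3196 0.05  ] [array([455.2, 319.5]), array([16., 40.]), np.float64(84.1)] [142  39  76]
[623  93  17  34 351] [0.6558 0.34   0.0471] [array([654.5, 340.2]), array([10.9, 23.2]), np.float64(28.2)] [139 138 134]
[ 442  119   61   37 1344] [0.5502 0.3046 0.0498] [array([550.6, 304.3]), array([40.4, 16.5]), np.float64(26.0)] [182 150   2]
[ 433  208   53   40 1011] [0.5627 0.2355 0.05  ] [array([564. , 234.6]), array([16.1, 41. ]), np.float64(67.8)] [41 39 35]
```

View pics/w14.png

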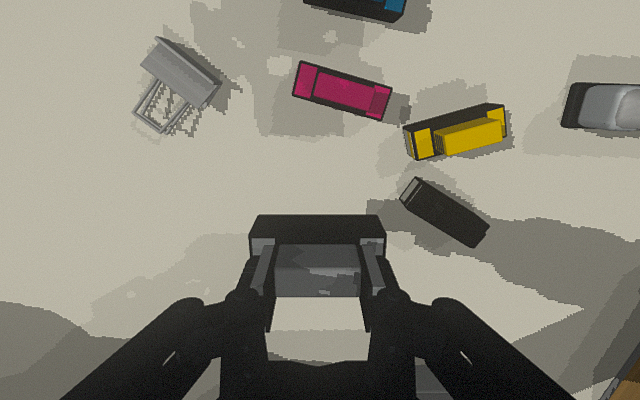

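```bash
python3 -m jog '0 0 1 0 255;0 -1 1 0 255;.5 -1 0 0 255;.5 -1 0 .1 255;.5 -1 0 0 255;.5 -1 0 0 255;.5 -1 0 0 255;.5 -1 0 0 255'
python3 -m jog '.5 -1 0 0 255;.5 -1 0 0 255;.26 -1 0 0 255;0 -1 0 0 255;0 -1 0 0 255;0 -1 0 0 255;0 -.5 0 0 255;0 0 0 0 255'
python3 - <<'E'
from h import *
s,M,a=st();im,d,p=snap('wrist','w15.png')
W=cloud(d,p);z0=s['tcp_pos'][2]+.0201
m=(abs(W[...,2]-z0)<.004);m[320:]=0;m[:, :262]=0;m[:,375:]=0
P=W[m];r=cv2.minAreaRect((P[:,:2]*1000).astype(np.float32));print(len(P),P.mean(0),r, P[:,2].std())
E
```

```text
t: 20.28
tcp_pos: [0.5255, 0.061, 0.1793]
tcp_rot: [0.704, -0.063, 0.705, 0.063]
wrist_force: [0.4, 0.1, -0.3]
grip_width: 0.457
t: 20.95
tcp_pos: [0.5559, -0.1046, 0.1794]
tcp_rot: [0.704, -0.061, 0.705, 0.06]
wrist_force: [0.8, 0.2, -0.8]
grip_width: 0.462
t 20.95 tcp [ 0.5559 -0.1046  0.1794] jaw ang 0.172 xax [-0.002 -0.002 -1.   ] F [ 0.8  0.2 -0.8] g 0.462 q7 0.52
3231 [ 0.55560178 -0.10099888  0.19890416] ((556.0543212890625, -101.87516784667969), (50.442718505859375, 22.397357940673828), 10.296674728393555) 0.0011901308709947047
```

View pics/w15.png

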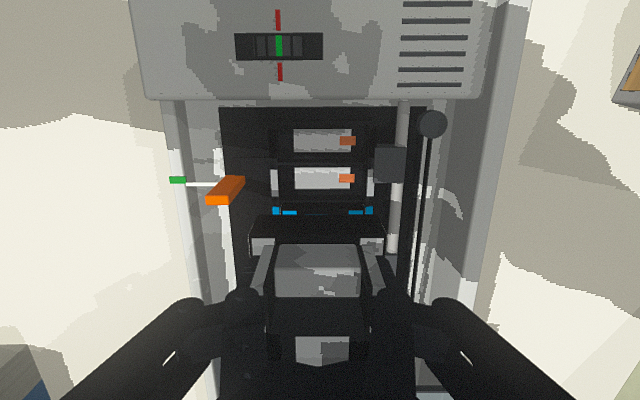

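```bash
cat >> h.py <<'E'
def held(cam_name='tmp.png',c0=276,c1=356):
    s,M,a=st();im,d,p=snap('wrist',cam_name)
    W=cloud(d,p);z0=s['tcp_pos'][2]+.0201
    m=(abs(W[...,2]-z0)<.004);m[340:]=0;m[:, :c0]=0;m[:,c1:]=0
    P=W[m];dv=P[:,:2]-s['tcp_pos'][:2];ny=np.array([-np.sin(a),np.cos(a)]);e=dv@ny
    print('fin top z',np.median(P[:,2]),'dz',np.median(P[:,2])-s['tcp_pos'][2],'lateral range',np.percentile(e,[1,99]),'mid',np.percentile(e,[1,99]).mean())
    return s,im,d,p
def lip(im,d,p,z=.0618,boxes=None):
    pass
E
python3 - <<'E'
from h import *
s,im,d,p=held('w16.png')
for u,v,h in((274,182,.062),(370,182,.062),(324,178,.047),(322,140,.047)): X=ray_h(u,v,h,p);print(u,v,X[:2],w2p(X))
print(w2p(s['tcp_pos']))
E
python3 - <<'E'
import cv2
im=cv2.imread('pics/w16.png');cv2.imwrite('pics/w16z.png',cv2.resize(im[110:310,200:420],None,fx=3.6,fy=3))
E
```

```text
t 21.0 tcp [ 0.5564 -0.1022  0.1793] jaw ang 0.175 xax [-0.002 -0.001 -1.   ] F [-0.7 -0.6 -0.5] g 0.462 q7 0.52
fin top z 0.1989183039690111 dz 0.019581043942693804 lateral range [-0.00648765  0.00942641] mid 0.0014693796053823417
274 182 [ 0.5182855  -0.10136478] [-0.03845897  0.10194394]
370 182 [ 0.59941023 -0.08683545] [0.04395652 0.10204447]
324 178 [ 0.56096113 -0.09448765] [0.00476154 0.10124264]
322 140 [ 0.55298235 -0.06106698] [0.00275774 0.13554405]
[-0.00112084  0.09447713]
```

View pics/w16z.png

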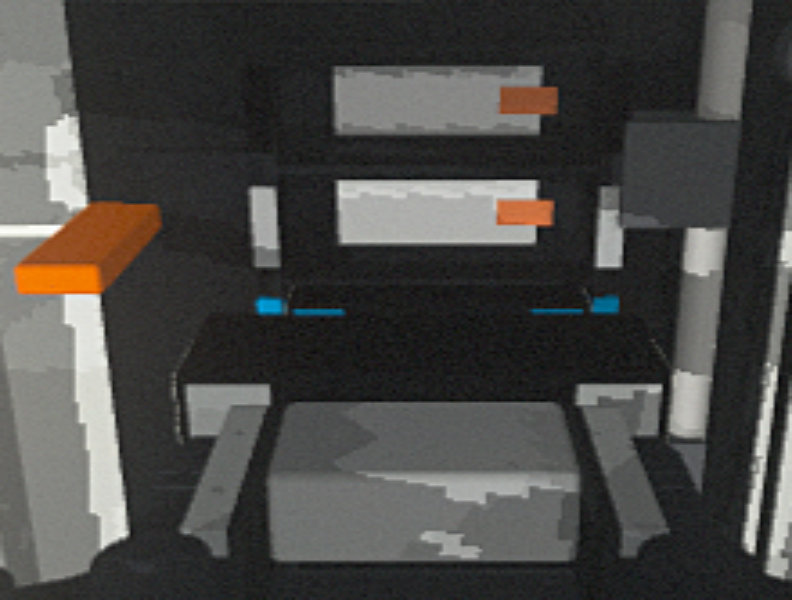

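```bash
sed -i 's/^    im,d=read_camera(cam)$/    p=camera_params(cam); im,d=read_camera(cam)/; /^    p=camera_params(cam)$/d' h.py; sed -n 1,12p h.py
python3 - <<'E'
from h import *
s,im,d,p=held('w17.png')
hs=cv2.cvtColor(im,cv2.COLOR_RGB2HSV);W=cloud(d,p)
# lips: z in .058-.066 bright low-sat
m=((abs(W[...,2]-.062)<.004)&(hs[...,2]>100)&(hs[...,1]<60)).astype(np.uint8);m[:165]=0;m[205:]=0;m[:,:262]=0;m[:,380:]=0
n,lab,q,c=cv2.connectedComponentsWithStats(m)
for k in range(1,n):
    if q[k,4]>30: print(q[k],ray_h(q[k,0]+(q[k,2]-1)/2,q[k,1]+(q[k,3]-1)/2,.062,p)[:2],w2p(W[lab==k].mean(0)))
print(w2p(s['tcp_pos']))
E
```

```text
import numpy as np, cv2
from plant import telemetry, read_camera, camera_params, workorder, models
def snap(cam,name,crop=None,scale=1):
    p=camera_params(cam); im,d=read_camera(cam)
    o=im
    if crop: 
        x0,y0,x1,y1=crop; o=im[y0:y1,x0:x1]
    if scale!=1: o=cv2.resize(o,None,fx=scale,fy=scale,interpolation=cv2.INTER_CUBIC)
    cv2.imwrite('pics/'+name,cv2.cvtColor(o,cv2.COLOR_RGB2BGR))
    return im,d,p
def px2w(u,v,z,p):
    "z = depth"
t 21.05 tcp [ 0.5567 -0.1004  0.1794] jaw ang 0.177 xax [-0.002  0.    -1.   ] F [ 1.5 -0.  -0.6] g 0.461 q7 0.52
fin top z 0.1989295352898677 dz 0.01955466619130447 lateral range [-0.00814923  0.00771371] mid -0.0002177604160161369
[269 174   8  27 187] [ 0.517604   -0.10606423] [-0.04003436  0.09724295]
[364 175   8  26 156] [ 0.59842422 -0.0920478 ] [0.04246389 0.0957472 ]
[-0.00041744  0.09618741]
```

```bash
python3 - <<'E'
from h import *
s,im,d,p=held('w18.png')
W=cloud(d,p);m=(abs(W[...,2]-.1755)<.003);m[:225]=0;m[275:]=0;m[:,:235]=0;m[:,400:]=0
P=np.array([w2p(x) for x in W[m]]);print(len(P),np.percentile(P[:,0],[.5,99.5]),np.percentile(P[:,0],[.5,99.5]).mean(),np.percentile(P[:,1],[.5,99.5]),'tcp',w2p(s['tcp_pos']))
cv2.imwrite('pics/w18z.png',cv2.cvtColor(cv2.resize(im[200:310,230:400],None,fx=4.5,fy=4.5),cv2.COLOR_RGB2BGR))
E
```

```text
t 21.1 tcp [ 0.557  -0.0992  0.1795] jaw ang 0.179 xax [-0.002  0.001 -1.   ] F [0. 1. 0.] g 0.461 q7 0.52
fin top z 0.19906108452278537 dz 0.01956675955729842 lateral range [-0.00818975  0.00762833] mid -0.00028071160890275624
2124 [-0.03611567  0.03492716] -0.0005942540702882151 [0.09720223 0.10987189] tcp [7.23870785e-05 9.72615488e-02]
```

View pics/w18z.png

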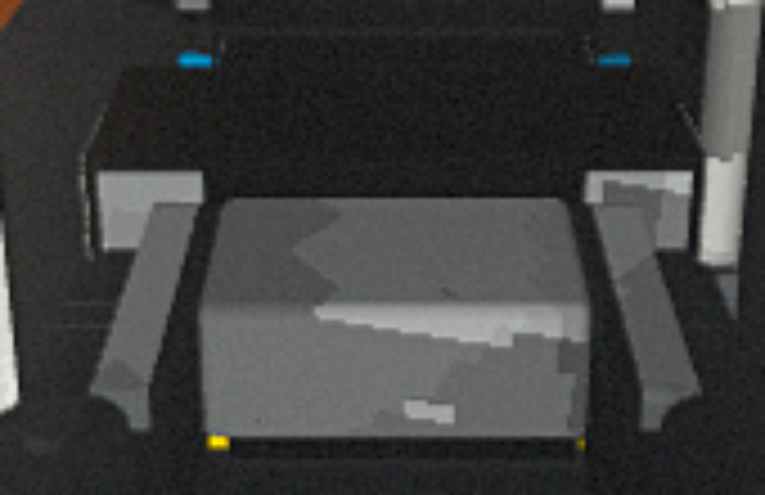

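```bash
python3 -m jog '.07 0 0 0 255;0 0 -1 0 255;0 0 -1 0 255;0 0 -1 0 255;0 0 -.2 0 255;0 0 0 0 255;0 0 0 0 255;0 0 0 0 255'
python3 - <<'E'
from h import *
s,im,d,p=held('w19.png'); print(w2p(s['tcp_pos']))
cv2.imwrite('pics/w19z.png',cv2.cvtColor(cv2.resize(im[130:330,200:420],None,fx=3.6,fy=3),cv2.COLOR_RGB2BGR))
E
```

```text
t: 21.82
tcp_pos: [0.5603, -0.1003, 0.1022]
tcp_rot: [0.705, -0.063, 0.703, 0.063]
wrist_force: [0.2, 0.2, -0.2]
grip_width: 0.459
t 21.82 tcp [ 0.5603 -0.1003  0.1022] jaw ang 0.179 xax [ 0.002 -0.    -1.   ] F [ 0.2  0.2 -0.2] g 0.459 q7 0.57
fin top z 0.1217831458367984 dz 0.019574444523434112 lateral range [-0.00832957  0.00767242] mid -0.00032857547077342177
[0.00306911 0.0956432 ]
```

View pics/w19z.png

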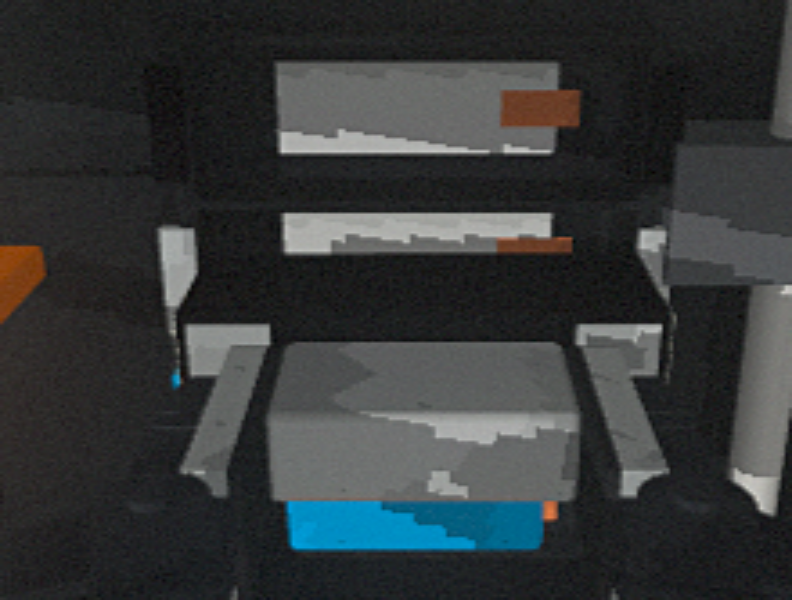

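```bash
python3 -m jog '-.04 .04 0 0 255;0 0 -.2 0 255;0 0 -.2 0 255;0 0 -.2 0 255;0 0 0 0 255;0 0 0 0 255;0 0 0 0 255;0 0 0 0 255'
python3 -c "
from h import *
s,im,d,p=held('w20.png'); print(w2p(s['tcp_pos']))"
```

```text
t: 22.53
tcp_pos: [0.5583, -0.0994, 0.0857]
tcp_rot: [0.704, -0.063, 0.704, 0.063]
wrist_force: [0.1, 0.0, -0.7]
grip_width: 0.458
t 22.53 tcp [ 0.5583 -0.0994  0.0857] jaw ang 0.178 xax [ 0. -0. -1.] F [ 0.1  0.  -0.7] g 0.458 q7 0.58
fin top z 0.10518803305060248 dz 0.01953060063184904 lateral range [-0.00814549  0.00768827] mid -0.0002286094511775305
[0.00125161 0.09686711]
```

```bash
python3 -m jog '0 0 -.2 0 255;0 0 -.1 0 255;0 0 0 0 255;0 0 0 0 255;0 0 0 0 255;0 0 0 0 255;0 0 0 0 255;0 0 0 0 255'
python3 -c "
from h import *
s,im,d,p=held('w20.png'); print(w2p(s['tcp_pos']))"
```

```text
t: 23.25
tcp_pos: [0.5582, -0.0994, 0.078]
tcp_rot: [0.704, -0.063, 0.704, 0.063]
wrist_force: [0.3, -0.3, 1.3]
grip_width: 0.458
t 23.25 tcp [ 0.5582 -0.0994  0.078 ] jaw ang 0.178 xax [ 0. -0. -1.] F [ 0.3 -0.3  1.3] g 0.458 q7 0.58
fin top z 0.0975527418615524 dz 0.019537081270124976 lateral range [-0.03306736  0.00758752] mid -0.012739917258214422
[0.00115407 0.09689633]
```

```bash
python3 -m jog '0 0 0 0 95;0 0 0 0 95;0 0 0 0 95;0 0 .5 0 95;0 0 1 0 95;0 0 1 0 95;0 0 1 0 95;0 .5 1 0 95'
python3 -m jog '0 1 0 0 60;0 1 0 0 60;0 0 0 0 60;0 0 0 0 60;0 0 0 0 60;0 0 0 0 60;0 0 0 0 60;0 0 0 0 60'
python3 - <<'E'
from h import *
st();im,d,p=snap('wrist','w21.png')
W=cloud(d,p)
m=((W[...,2]>.09)&(W[...,2]<.104)).astype(np.uint8);m[:100]=0;m[290:]=0
n,lab,q,c=cv2.connectedComponentsWithStats(m)
for k in range(1,n):
    if q[k,4]>60: r=cv2.minAreaRect((W[lab==k][:,:2]*1000).astype(np.float32));print(q[k],np.median(W[lab==k][:,2]),r,w2p(np.array(r[0])/1000))
E
```

```text
t: 23.97
tcp_pos: [0.5576, -0.0897, 0.193]
tcp_rot: [0.705, -0.062, 0.704, 0.061]
wrist_force: [0.6, -0.6, -0.1]
grip_width: 0.63
t: 24.63
tcp_pos: [0.558, -0.0379, 0.1906]
tcp_rot: [0.704, -0.062, 0.704, 0.062]
wrist_force: [0.5, -0.2, 0.4]
grip_width: 0.764
t 24.63 tcp [ 0.558  -0.0379  0.1906] jaw ang 0.177 xax [-0. -0. -1.] F [ 0.5 -0.2  0.4] g 0.764 q7 0.38
[ 433  100   52  190 4432] 0.0974890223563825 ((668.7879028320312, -25.781982421875), (16.766002655029297, 163.6722869873047), 10.109631538391113) [0.12295247 0.15000725]
[255 133  24  16 241] 0.0907115108649152 ((511.4047546386719, -1.2234439849853516), (17.755220413208008, 11.850430488586426), 9.62690544128418) [-0.02769939  0.20174306]
[282 253  47  20 917] 0.09741760931776726 ((557.5014038085938, -99.67305755615234), (39.90828323364258, 16.328039169311523), 9.939966201782227) [0.00044733 0.09674311]
[202 256  26  14 184] 0.09678213674282249 ((481.5655517578125, -111.05929565429688), (17.77224349975586, 5.399749755859375), 10.061949729919434) [-0.0763091   0.09882859]
[284 283  46   7 301] 0.09495024189413064 ((562.8697509765625, -123.00163269042969), (40.82167053222656, 5.913239479064941), 4.81242036819458) [0.00164809 0.07283496]
```

View pics/w21.png

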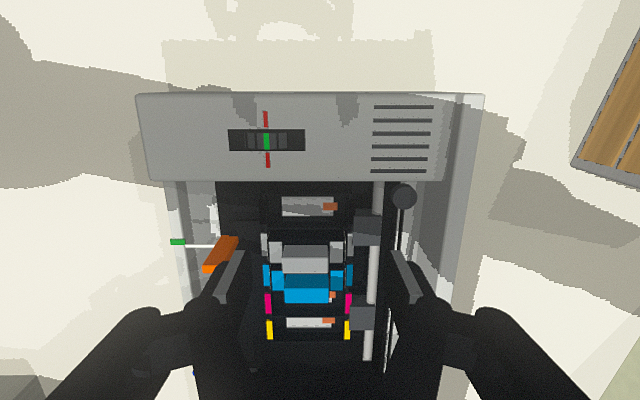

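```bash
python3 -m jog '0 1 .5 0 60;0 1 .5 -.6 60;0 1 .5 -.6 60;0 1 .5 -.6 60;0 1 .4 -.6 60;0 1 0 -.6 60;0 1 0 -.6 60;0 1 0 -.6 60'
python3 -m jog '0 .5 0 -.53 60;0 0 0 0 60;0 0 0 0 60;0 0 0 0 60;0 0 0 0 60;0 0 0 0 60;0 0 0 0 60;0 0 0 0 60'
python3 -c "
from h import *
fins('w22.png')"
```

```text
t: 25.35
tcp_pos: [0.5582, 0.1641, 0.2508]
tcp_rot: [0.698, 0.116, 0.697, -0.116]
wrist_force: [0.6, -0.7, -0.5]
grip_width: 0.765
t: 26.02
tcp_pos: [0.5583, 0.175, 0.2507]
tcp_rot: [0.694, 0.137, 0.694, -0.137]
wrist_force: [-0.3, -0.4, 0.4]
grip_width: 0.764
t 26.02 tcp [0.5583 0.175  0.2507] jaw ang -0.39 xax [ 0.  0. -1.] F [-0.3 -0.4  0.4] g 0.764 q7 -0.55
[107   0  47  20 583] [0.4497 0.3866 0.051 ] [array([452.8, 385.6]), array([15.4, 41.9]), np.float64(75.4)] [ 23  91 120]
[ 558    0   29  209 1628] [0.8286 0.1362 0.0498] [array([827.9, 123.9]), array([224.7,   6.5]), np.float64(86.8)] [81 68 48]
[245  28  37  43 745] [0.553  0.3043 0.0513] [array([552.5, 304.5]), array([40.8, 16.3]), np.float64(25.2)] [160 133   5]
[150  60  44  27 713] [0.4579 0.3194 0.0511] [array([457. , 319.9]), array([16.2, 41.6]), np.float64(83.9)] [140  42  78]
[284 104  38  16 604] [0.5657 0.2347 0.0515] [array([565.5, 234.6]), array([15.6, 39.1]), np.float64(67.5)] [50 49 44]
[379 219  60  31 291] [0.6279 0.0547 0.0515] [array([624.9,  54. ]), array([75.6,  2.7]), np.float64(9.2)] [71 72 68]
```

View pics/w22.png

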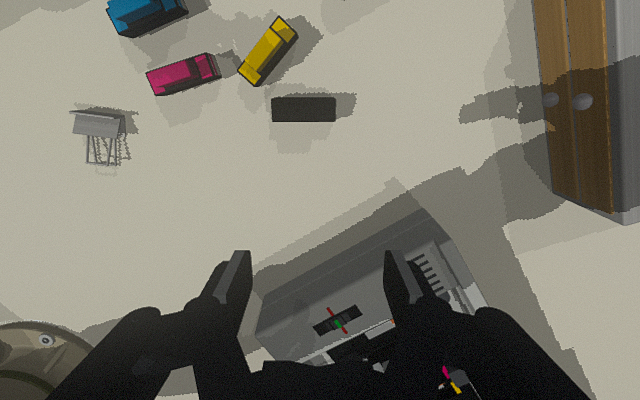

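```bash
python3 -m jog '.28 1 0 0 60;0 1 -.6 0 60;0 .38 -1 0 60;0 0 -1 0 60;0 0 -1 0 60;0 0 -1 0 60;0 0 -1 0 60;0 0 -.6 0 60'
python3 -m jog '0 0 0 0 60;0 0 0 0 60;0 0 0 0 60;0 0 0 0 60;0 0 0 0 60;0 0 0 0 60;0 0 0 0 60;0 0 0 0 60'
python3 -c "
from h import *
fins('w23.png')"
```

```text
t: 26.73
tcp_pos: [0.5639, 0.2348, 0.0927]
tcp_rot: [0.693, 0.136, 0.695, -0.137]
wrist_force: [-0.1, -0.5, -1.2]
grip_width: 0.764
t: 27.4
tcp_pos: [0.5653, 0.2354, 0.0959]
tcp_rot: [0.694, 0.137, 0.694, -0.137]
wrist_force: [-0.1, 0.3, -0.5]
grip_width: 0.765
t 27.4 tcp [0.5653 0.2354 0.0959] jaw ang -0.389 xax [ 0.  0. -1.] F [-0.1  0.3 -0.5] g 0.765 q7 -0.55
[395   0  32  13 221] [0.6572 0.3324 0.0474] [array([657.6, 331.3]), array([ 5.6, 16.3]), np.float64(68.0)] [119 118 114]
[   0   26   66   56 2307] [0.4578 0.3882 0.0509] [array([453.8, 389.4]), array([16.7, 40.9]), np.float64(88.4)] [ 15  94 123]
[ 223   95   62   68 1910] [0.5533 0.3051 0.0514] [array([552.6, 304.8]), array([40.3, 16. ]), np.float64(25.4)] [160 132   2]
[  65  145   74   42 1792] [0.4585 0.32   0.0512] [array([457. , 319.9]), array([16. , 41.6]), np.float64(84.1)] [163  44  91]
[ 287  208   63   26 1522] [0.5659 0.2363 0.0512] [array([565.5, 235.3]), array([16.3, 41. ]), np.float64(67.2)] [42 41 37]
```

View pics/w23.png

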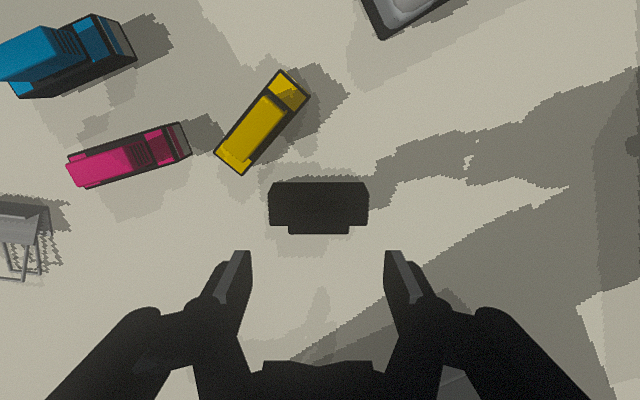

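Centred. Down 64 mm, grip, lift.

```bash
python3 -m jog '0 0 -1 0 60;0 0 -1 0 60;0 0 -.57 0 60;0 0 0 0 60;0 0 0 0 60;0 0 0 0 255;0 0 0 0 255;0 0 0 0 255' 30
python3 -m jog '0 0 0 0 255;0 0 0 0 255;0 0 1 0 255;0 0 1 0 255;0 0 1 0 255;0 0 1 0 255;0 0 1 0 255;0 0 1 0 255' 30
```

```text
t: 28.12
tcp_pos: [0.5663, 0.2356, 0.033]
tcp_rot: [0.695, 0.137, 0.693, -0.136]
wrist_force: [-0.1, 0.2, 5.0]
grip_width: 0.458
t: 28.78
tcp_pos: [0.565, 0.2351, 0.1829]
tcp_rot: [0.694, 0.137, 0.694, -0.137]
wrist_force: [-0.4, 1.3, -1.1]
grip_width: 0.459
```

```bash
python3 -m jog '-.1 -1 0 .6 255;-.1 -1 0 .6 255;-.1 -1 0 .6 255;-.1 -1 0 .6 255;-.1 -1 0 .6 255;0 -1 0 .6 255;0 -1 0 .6 255;0 -1 0 .53 255'
python3 -m jog '0 -1 0 0 255;0 -1 0 0 255;0 -1 0 0 255;0 -1 0 0 255;0 0 0 0 255;0 0 0 0 255;0 0 0 0 255;0 0 0 0 255'
cat >> h.py <<'E'
def check(name,c0=276,c1=356,off=.032):
    s,im,d,p=held(name,c0,c1); W=cloud(d,p); zb=s['tcp_pos'][2]-off+.028
    m=(abs(W[...,2]-zb)<.003);m[:205]=0;m[285:]=0;m[:,:235]=0;m[:,405:]=0
    P=np.array([w2p(x) for x in W[m]])
    print('body x_p',np.percentile(P[:,0],[.5,99.5]),np.percentile(P[:,0],[.5,99.5]).mean(),'tcp_p',w2p(s['tcp_pos']))
    return s,im,d,p,W
def tabs(im,d,p,col,tab=RNG):
    W=cloud(d,p);hs=cv2.cvtColor(im,cv2.COLOR_RGB2HSV)
    m=cv2.inRange(hs,np.array(tab[col][0]),np.array(tab[col][1]));m[abs(W[...,2]-.062)>.003]=0
    n,lab,q,c=cv2.connectedComponentsWithStats(m)
    for k in range(1,n):
        if q[k,4]>30:
            X=ray_h(q[k,0]+(q[k,2]-1)/2,q[k,1]+(q[k,3]-1)/2,.062,p);print(col,q[k],X[:2],w2p(X))
E
python3 - <<'E'
from h import *
s,im,d,p,W=check('w24.png')
hs=cv2.cvtColor(im,cv2.COLOR_RGB2HSV)
m=((abs(W[...,2]-.0467)<.003)&(hs[...,2]>90)).astype(np.uint8)
n,lab,q,c=cv2.connectedComponentsWithStats(m)
for k in range(1,n):
    if q[k,4]>200: X=ray_h(q[k,0]+(q[k,2]-1)/2,q[k,1]+(q[k,3]-1)/2,.047,p);print(q[k],X,w2p(X))
for c in RNG: tabs(im,d,p,c)
E
```

```text
t: 29.45
tcp_pos: [0.5524, 0.034, 0.1818]
tcp_rot: [0.704, -0.064, 0.704, 0.064]
wrist_force: [0.5, 0.2, -1.3]
grip_width: 0.46
t: 30.12
tcp_pos: [0.5528, -0.0634, 0.1813]
tcp_rot: [0.704, -0.063, 0.704, 0.064]
wrist_force: [-0.1, -0.2, -1.2]
grip_width: 0.459
t 30.12 tcp [ 0.5528 -0.0634  0.1813] jaw ang 0.18 xax [-0.     0.001 -1.   ] F [-0.1 -0.2 -1.2] g 0.459 q7 0.44
fin top z 0.19988436569922996 dz 0.018586836131554207 lateral range [-0.00794898  0.00795911] mid 5.0680036071514695e-06
body x_p [-0.03406119  0.03686306] 0.0014009365718672048 tcp_p [0.00216177 0.13332822]
[ 290  175   59   21 1164] [ 0.55406877 -0.06534608  0.047     ] [0.00307813 0.13114083]
[293 304  52  12 597] [ 0.57852526 -0.20142754  0.047     ] [ 0.00332994 -0.00712059]
yellow [273 306   7  23 124] [ 0.53558295 -0.20617716] [-0.03978062 -0.00427795]
yellow [354 306   7  23 126] [ 0.6162883  -0.19154786] [ 0.04223947 -0.00400557]
```

View pics/w24.png

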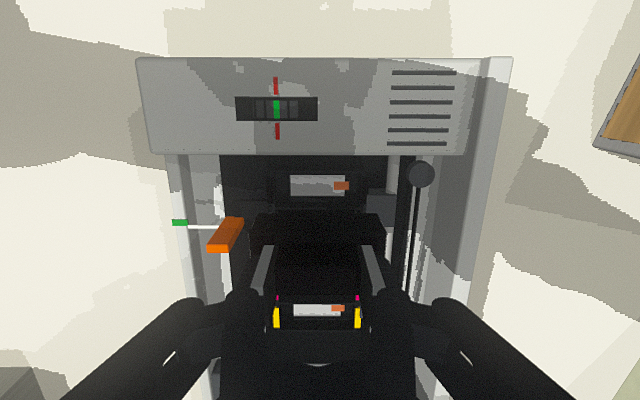

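```bash
python3 -m jog '0 -.1 0 0 255;0 0 -1 0 255;0 0 -1 0 255;0 0 -.9 0 255;0 0 0 0 255;0 0 0 0 255;0 0 0 0 255;0 0 0 0 255'
python3 -c "
from h import *
check('w25.png',off=.0334)"
```

```text
t: 30.83
tcp_pos: [0.5538, -0.0674, 0.1105]
tcp_rot: [0.705, -0.063, 0.703, 0.063]
wrist_force: [-0.0, 0.5, -0.7]
grip_width: 0.456
t 30.83 tcp [ 0.5538 -0.0674  0.1105] jaw ang 0.178 xax [ 0.003 -0.    -1.   ] F [-0.   0.5 -0.7] g 0.456 q7 0.49
fin top z 0.12914562301517954 dz 0.018635796838827837 lateral range [-0.00791031  0.00799189] mid 4.078965898315218e-05
body x_p [-0.03380355  0.03742032] 0.0018083819584259857 tcp_p [0.00241986 0.12915998]
```

```bash
python3 -m jog '-.05 .06 0 0 255;0 0 -.2 0 255;0 0 -.2 0 255;0 0 -.2 0 255;0 0 -.2 0 255;0 0 0 0 255;0 0 0 0 255;0 0 0 0 255'
python3 -c "
from h import *
check('w25.png',off=.0334)"
```

```text
t: 31.55
tcp_pos: [0.5513, -0.0659, 0.0887]
tcp_rot: [0.704, -0.063, 0.704, 0.063]
wrist_force: [-0.3, -0.3, -0.9]
grip_width: 0.461
t 31.55 tcp [ 0.5513 -0.0659  0.0887] jaw ang 0.178 xax [-0.001 -0.    -1.   ] F [-0.3 -0.3 -0.9] g 0.461 q7 0.5
fin top z 0.10729935374258649 dz 0.018585699382076132 lateral range [-0.00792673  0.0080112 ] mid 4.223604986694496e-05
body x_p [-0.03611867  0.03512924] -0.0004947166626466208 tcp_p [0.00021344 0.13106786]
```

```bash
python3 -m jog '.04 0 0 0 255;0 0 -.15 0 255;0 0 -.15 0 255;0 0 -.06 0 255;0 0 0 0 255;0 0 0 0 255;0 0 0 0 255;0 0 0 0 255'
python3 -c "
from h import *
check('w25.png',off=.0334)"
```

```text
t: 32.27
tcp_pos: [0.5524, -0.0658, 0.0798]
tcp_rot: [0.704, -0.063, 0.704, 0.063]
wrist_force: [-0.0, -1.4, 0.4]
grip_width: 0.462
t 32.27 tcp [ 0.5524 -0.0658  0.0798] jaw ang 0.178 xax [-0.  0. -1.] F [-0.  -1.4  0.4] g 0.462 q7 0.51
fin top z 0.09815635754328746 dz 0.01833685984466933 lateral range [-0.03471442  0.00794408] mid -0.013385169516315564
body x_p [-0.03502361  0.0362115 ] 0.0005939429032514008 tcp_p [0.00134846 0.13100417]
```

```bash
python3 -m jog '0 0 -.03 0 255;0 0 0 0 255;0 0 0 0 95;0 0 0 0 95;0 0 0 0 95;0 0 .6 0 95;0 0 1 0 95;0 0 1 0 95'
python3 -m jog '0 .5 1 0 95;0 1 1 0 95;0 .5 0 0 60;0 0 0 0 60;0 0 0 0 60;0 0 0 0 60;0 0 0 0 60;0 0 0 0 60'
cat >> h.py <<'E'
def seated(name):
    st();im,d,p=snap('wrist',name)
    W=cloud(d,p)
    m=((W[...,2]>.088)&(W[...,2]<.104)).astype(np.uint8);m[:100]=0;m[300:]=0;m[:,:250]=0;m[:,400:]=0
    n,lab,q,c=cv2.connectedComponentsWithStats(m)
    for k in range(1,n):
        if q[k,4]>60: r=cv2.minAreaRect((W[lab==k][:,:2]*1000).astype(np.float32));print(q[k],np.median(W[lab==k][:,2]),np.round(r[1],1),round(r[2],1),w2p(np.array(r[0])/1000))
    return im,d,p
E
python3 -c "
from h import *
seated('w26.png')"
```

```text
t: 32.98
tcp_pos: [0.5516, -0.0658, 0.1441]
tcp_rot: [0.704, -0.063, 0.705, 0.063]
wrist_force: [1.0, -0.1, 0.2]
grip_width: 0.631
t: 33.65
tcp_pos: [0.5519, -0.017, 0.1933]
tcp_rot: [0.704, -0.062, 0.705, 0.062]
wrist_force: [1.6, -0.0, -0.3]
grip_width: 0.764
t 33.65 tcp [ 0.5519 -0.017   0.1933] jaw ang 0.176 xax [-0.001 -0.001 -1.   ] F [ 1.6 -0.  -0.3] g 0.764 q7 0.33
[253 159  36  17 464] 0.09008349327321592 [28.3 12.7] 9.8 [-0.02890992  0.20154322]
[ 285  237   47   22 1001] 0.09741526120657429 [39.8 17. ] 10.2 [0.00065451 0.13094961]
[286 270  46  23 939] 0.09729301903418013 [40.7 16.8] 11.4 [0.00069457 0.09678044]
```

View pics/w26.png

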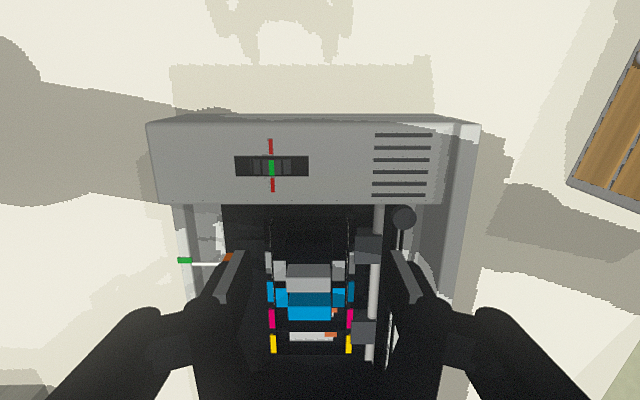

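```bash
python3 -m jog '0 1 .6 -.3 60;-.5 1 .6 -.3 60;-.5 1 .6 -.3 60;-.5 1 .5 -.3 60;-.5 1 0 -.3 60;-.5 1 0 -.3 60;-.5 1 0 -.3 60;-.5 1 0 -.26 60'
python3 -m jog '-.3 1 0 0 60;0 1 0 0 60;0 1 0 0 60;0 0 0 0 60;0 0 0 0 60;0 0 0 0 60;0 0 0 0 60;0 0 0 0 60'
python3 -c "
from h import *
fins('w27.png')"
```

```text
t: 34.37
tcp_pos: [0.4643, 0.1848, 0.2515]
tcp_rot: [0.706, 0.038, 0.706, -0.038]
wrist_force: [0.6, 0.1, -0.0]
grip_width: 0.768
t: 35.03
tcp_pos: [0.4578, 0.2579, 0.2516]
tcp_rot: [0.706, 0.038, 0.706, -0.038]
wrist_force: [0.4, -0.7, -0.0]
grip_width: 0.768
t 35.03 tcp [0.4578 0.2579 0.2516] jaw ang -0.107 xax [ 0.  0. -1.] F [ 0.4 -0.7 -0. ] g 0.768 q7 -0.59
[ 496   16  144   62 3833] [0.7188 0.3507 0.049 ] [array([718.7, 350.5]), array([139.7,  27.1]), np.float64(7.7)] [113 112 108]
[278  25  42  22 760] [0.4533 0.3894 0.0514] [array([453.3, 389.7]), array([16.3, 40.4]), np.float64(88.0)] [ 32  88 115]
[382  96  40  33 621] [0.5518 0.3051 0.0514] [array([552. , 304.4]), array([40.1, 16.5]), np.float64(25.6)] [155 128   3]
[291 100  39  16 612] [0.4565 0.3204 0.0515] [array([456.2, 320.3]), array([15.4, 40.5]), np.float64(84.0)] [133  37  71]
[625 205  15  45 311] [0.8283 0.1343 0.0494] [array([828.7, 139.1]), array([58.4,  6.1]), np.float64(86.8)] [51 42 29]
```

View pics/w27.png

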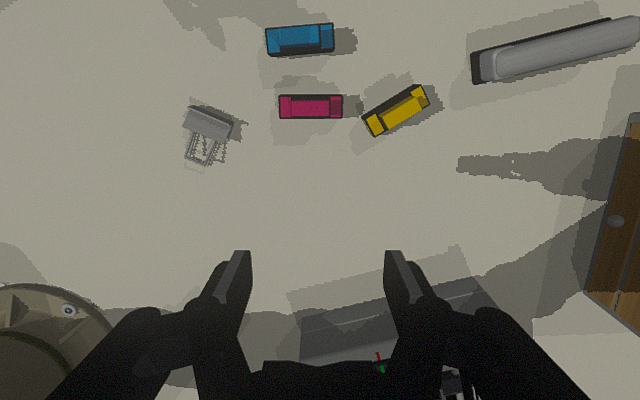

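```bash
python3 -m jog '-.06 1 0 0 80;0 1 -.6 0 80;0 .48 -1 0 80;0 0 -1 0 80;0 0 -1 0 80;0 0 -1 0 80;0 0 -1 0 80;0 0 -.6 0 80'
python3 -m jog '0 0 0 0 80;0 0 0 0 80;0 0 0 0 80;0 0 0 0 80;0 0 0 0 80;0 0 0 0 80;0 0 0 0 80;0 0 0 0 80'
python3 -c "
from h import *
fins('w28.png')"
```

```text
t: 35.75
tcp_pos: [0.455, 0.32, 0.094]
tcp_rot: [0.705, 0.037, 0.707, -0.038]
wrist_force: [0.8, -0.9, -0.9]
grip_width: 0.689
t: 36.42
tcp_pos: [0.456, 0.3214, 0.0969]
tcp_rot: [0.706, 0.037, 0.706, -0.037]
wrist_force: [0.4, -0.2, 0.1]
grip_width: 0.688
t 36.42 tcp [0.456  0.3214 0.0969] jaw ang -0.105 xax [ 0.     0.001 -1.   ] F [ 0.4 -0.2  0.1] g 0.688 q7 -0.59
[ 266   99   70   33 1950] [0.4531 0.3901 0.0515] [array([453.2, 389.8]), array([16.1, 40.4]), np.float64(88.4)] [ 29  94 124]
[623 137  17  40 496] [0.6536 0.3421 0.0477] [array([653.6, 341.9]), array([ 9.2, 25.3]), np.float64(9.4)] [122 122 118]
[ 431  205   68   45 1574] [0.5514 0.3065 0.0511] [array([551.7, 305.3]), array([40.7, 17.4]), np.float64(24.1)] [114  94   9]
[ 288  209   62   26 1512] [0.4564 0.3214 0.0512] [array([456.2, 320.5]), array([16.6, 40.5]), np.float64(83.0)] [128  35  68]
```

View pics/w28.png

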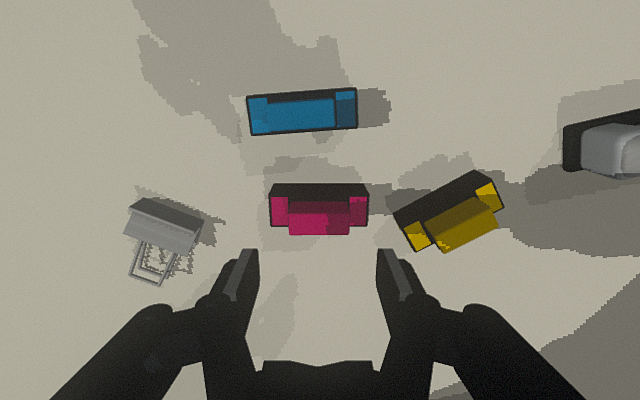

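```bash
python3 -m jog '0 -.03 -1 0 80;0 0 -1 0 80;0 0 -.61 0 80;0 0 0 0 80;0 0 0 0 80;0 0 0 0 255;0 0 0 0 255;0 0 0 0 255' 30
python3 -m jog '0 0 0 0 255;0 0 0 0 255;0 0 1 0 255;0 0 1 0 255;0 0 1 0 255;0 0 1 0 255;0 0 1 0 255;0 0 1 0 255' 30
python3 -c "
from h import *
fins('w29.png')"
```

```text
t: 37.13
tcp_pos: [0.4569, 0.3212, 0.0329]
tcp_rot: [0.707, 0.038, 0.705, -0.036]
wrist_force: [-0.2, -0.3, 4.2]
grip_width: 0.46
t: 37.8
tcp_pos: [0.4557, 0.3203, 0.1829]
tcp_rot: [0.706, 0.037, 0.706, -0.037]
wrist_force: [0.1, 1.1, -0.7]
grip_width: 0.462
t 37.8 tcp [0.4557 0.3203 0.1829] jaw ang -0.105 xax [ 0.  0. -1.] F [ 0.1  1.1 -0.7] g 0.462 q7 -0.63
[282  93  49  23 948] [0.4532 0.3899 0.0515] [array([453.2, 389.7]), array([16.1, 40.5]), np.float64(88.2)] [ 38  98 128]
[ 535   98  105   51 2972] [0.6925 0.3479 0.049 ] [array([693.3, 347.5]), array([87.5, 26.6]), np.float64(7.7)] [125 124 120]
[401 170  47  36 818] [0.5515 0.3059 0.0512] [array([551.8, 304.8]), array([40.2, 16.6]), np.float64(25.8)] [118  99  23]
```

View pics/w29.png

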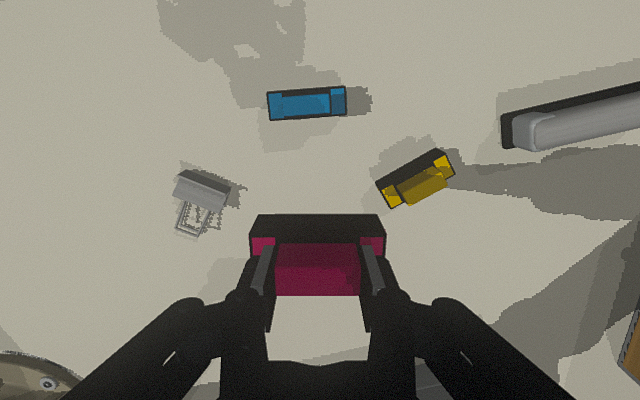

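```bash
python3 -m jog '.3 -1 0 .3 255;.3 -1 0 .3 255;.3 -1 0 .3 255;.3 -1 0 .3 255;.3 -1 0 .3 255;.3 -1 0 .3 255;.3 -1 0 .3 255;.3 -1 0 .26 255'
python3 -m jog '.3 -1 0 0 255;.3 -1 0 0 255;.3 -1 0 0 255;.3 -1 0 0 255;.3 -1 0 0 255;.3 -1 0 0 255;.3 -1 0 0 255;.09 -1 0 0 255'
python3 -m jog '0 -1 0 0 255;0 -1 0 0 255;0 -1 0 0 255;0 -.47 0 0 255;0 0 0 0 255;0 0 0 0 255;0 0 0 0 255;0 0 0 0 255'
python3 -c "
from h import *
s,im,d,p,W=check('w30.png',off=.033)
for c in RNG: tabs(im,d,p,c)
"
```

```text
t: 38.52
tcp_pos: [0.516, 0.1192, 0.1815]
tcp_rot: [0.704, -0.063, 0.704, 0.064]
wrist_force: [0.6, 0.1, 0.2]
grip_width: 0.461
t: 39.18
tcp_pos: [0.5713, -0.0805, 0.1814]
tcp_rot: [0.704, -0.063, 0.704, 0.063]
wrist_force: [0.5, -0.6, 0.1]
grip_width: 0.462
t: 39.85
tcp_pos: [0.5711, -0.1642, 0.1811]
tcp_rot: [0.704, -0.064, 0.704, 0.064]
wrist_force: [-0.2, 0.4, -0.4]
grip_width: 0.456
t 39.85 tcp [ 0.5711 -0.1642  0.1811] jaw ang 0.181 xax [-0.     0.001 -1.   ] F [-0.2  0.4 -0.4] g 0.456 q7 0.64
fin top z 0.19983849722594338 dz 0.018702032123846413 lateral range [-0.00840977  0.00763406] mid -0.0003878555587788937
body x_p [-0.03378978  0.03731892] 0.0017645693034898553 tcp_p [0.00253484 0.03085828]
magenta [266 176   8  28 191] [ 0.52977465 -0.17325719] [-0.03973515  0.02915047]
magenta [360 177   9  27 187] [ 0.61088927 -0.15891791] [0.04263711 0.02906564]
cyan [264 137   8  30 213] [ 0.52374195 -0.14035418] [-0.03991357  0.06260147]
cyan [362 137   9  30 226] [ 0.60482512 -0.12554686] [0.04250968 0.06298297]
```

View pics/w30.png

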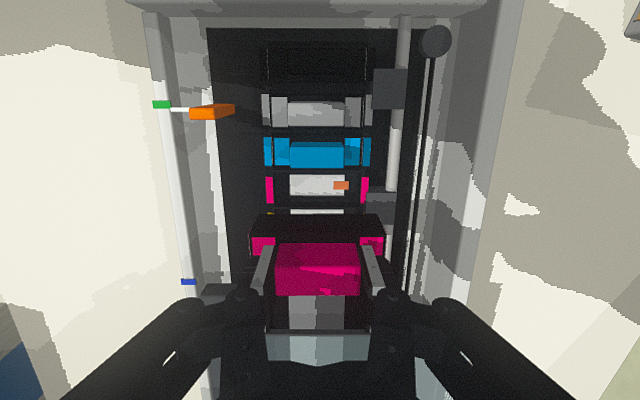

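```bash
python3 -m jog '0 0 -.5 0 255;0 0 -1 0 255;0 0 -.8 0 255;0 0 -.5 0 255;0 0 0 0 255;0 0 0 0 255;0 0 0 0 255;0 0 0 0 255'
python3 -c "
from h import *
s,im,d,p,W=check('w31.png',off=.033)
for c in RNG: tabs(im,d,p,c)
"
```

```text
t: 40.57
tcp_pos: [0.5715, -0.1666, 0.1126]
tcp_rot: [0.705, -0.063, 0.704, 0.063]
wrist_force: [0.8, -0.4, -0.1]
grip_width: 0.461
t 40.57 tcp [ 0.5715 -0.1666  0.1126] jaw ang 0.178 xax [ 0.002 -0.    -1.   ] F [ 0.8 -0.4 -0.1] g 0.461 q7 0.68
fin top z 0.13131926287082213 dz 0.01873012238613543 lateral range [-0.00840487  0.00770815] mid -0.00034836028698715044
body x_p [-0.03374056  0.03734441] 0.0018019205499466874 tcp_p [0.00247615 0.02841637]
magenta [249 201  10  27 186] [ 0.52876172 -0.17039473] [-0.04023123  0.03214606]
magenta [374 201  11  21 160] [ 0.6098641  -0.15371853] [0.04253815 0.03436421]
cyan [245 149  12  39 362] [ 0.52341527 -0.13961611] [-0.04010597  0.06338534]
cyan [377 150  12  38 373] [ 0.60510638 -0.12529918] [0.04282996 0.06317757]
cyan [278 192  75   4  78] [ 0.56623103 -0.14914634] [0.00037969 0.0465056 ]
```

```bash
python3 -m jog '-.01 .05 -.1 0 255;0 0 -.2 0 255;0 0 -.2 0 255;0 0 -.2 0 255;0 0 -.2 0 255;0 0 0 0 255;0 0 0 0 255;0 0 0 0 255'
python3 -c "
from h import *
s,im,d,p,W=check('w32.png',off=.033)
"
```

```text
t: 41.28
tcp_pos: [0.5704, -0.1652, 0.0888]
tcp_rot: [0.704, -0.063, 0.704, 0.063]
wrist_force: [0.3, -0.4, -0.7]
grip_width: 0.462
t 41.28 tcp [ 0.5704 -0.1652  0.0888] jaw ang 0.178 xax [-0. -0. -1.] F [ 0.3 -0.4 -0.7] g 0.462 q7 0.69
fin top z 0.10748090839848423 dz 0.018702870501829255 lateral range [-0.0083811   0.00778765] mid -0.0002967240474897777
body x_p [-0.03453786  0.03644039] 0.000951266137873226 tcp_p [0.00168041 0.03001861]
```

Good; lower to the floor, press lightly, release, rise.

```bash
python3 -m jog '0 0 -.15 0 255;0 0 -.15 0 255;0 0 -.1 0 255;0 0 0 0 255;0 0 0 0 255;0 0 0 0 255;0 0 0 0 255;0 0 0 0 255'
python3 -m jog '0 0 0 0 95;0 0 0 0 95;0 0 0 0 95;0 0 .6 0 95;0 0 1 0 95;0 0 1 0 95;0 .5 1 0 95;0 1 1 0 95'
python3 -m jog '0 1 0 0 95;0 .5 0 0 60;0 0 0 0 60;0 0 0 0 60;0 0 0 0 60;0 0 0 0 60;0 0 0 0 60;0 0 0 0 60'
python3 -c "
from h import *
im,d,p=seated('w33.png')
for c in RNG: tabs(im,d,p,c)"
```

```text
t: 42.0
tcp_pos: [0.5704, -0.1654, 0.0789]
tcp_rot: [0.704, -0.063, 0.704, 0.063]
wrist_force: [-0.1, -1.6, 3.1]
grip_width: 0.463
t: 42.67
tcp_pos: [0.5695, -0.1308, 0.195]
tcp_rot: [0.704, -0.062, 0.705, 0.06]
wrist_force: [-0.3, 0.5, 1.0]
grip_width: 0.63
t: 43.33
tcp_pos: [0.5701, -0.0912, 0.1935]
tcp_rot: [0.704, -0.062, 0.705, 0.062]
wrist_force: [-0.4, 0.5, -0.1]
grip_width: 0.762
t 43.33 tcp [ 0.5701 -0.0912  0.1935] jaw ang 0.177 xax [-0.001 -0.    -1.   ] F [-0.4  0.5 -0.1] g 0.762 q7 0.49
[ 275  151   53   22 1134] 0.09742943318456826 [40.5 15.8] 10.0 [0.00102719 0.13059712]
[ 277  192   50   22 1079] 0.09741507074101266 [40.2 16.4] 10.3 [0.00076234 0.09604642]
[279 225  48  22 989] 0.0973902721736636 [40.1 15.9] 9.7 [0.00107897 0.06585753]
[280 262  47  22 976] 0.09738407874853461 [41.  17.3] 11.0 [0.0010507  0.02946183]
magenta [260 244   7  24 133] [ 0.52982508 -0.1735692 ] [-0.03974012  0.02883445]
magenta [344 244   7  23 138] [ 0.61105097 -0.15852588] [0.04286496 0.02942331]
yellow [262 274   7  22 127] [ 0.53584853 -0.20652742] [-0.03958047 -0.00466929]
yellow [343 274   7  22 118] [ 0.61705945 -0.19205296] [ 0.04291027 -0.00463789]
cyan [257 212   8  25 152] [ 0.52342627 -0.14028522] [-0.0402123   0.06272464]
cyan [344 212   8  25 166] [ 0.6046567  -0.12580763] [0.04229819 0.06275572]
```

View pics/w33.png

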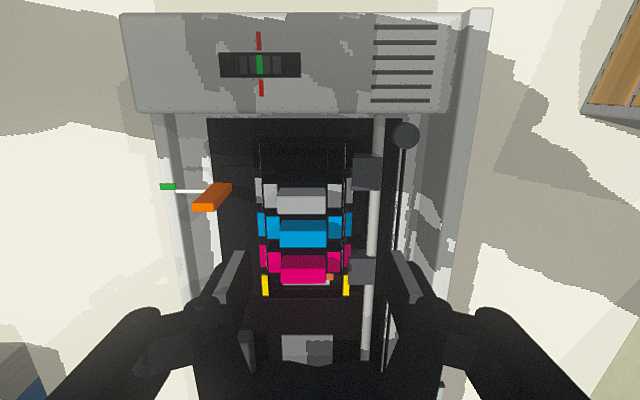

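```bash
python3 -m jog '0 1 .6 .3 60;-.1 1 .6 .3 60;-.1 1 .6 .3 60;-.1 1 .5 .3 60;-.1 1 0 .3 60;-.1 1 0 .3 60;-.1 1 0 .3 60;-.1 1 0 .15 60'
python3 -m jog '0 1 0 0 60;0 1 0 0 60;0 1 0 0 60;0 1 0 0 60;0 1 0 0 60;0 0 0 0 60;0 0 0 0 60;0 0 0 0 60'
python3 -c "
from h import *
fins('w34.png')"
```

```text
t: 44.05
tcp_pos: [0.5528, 0.1108, 0.2514]
tcp_rot: [0.689, -0.158, 0.689, 0.158]
wrist_force: [0.9, 0.1, 0.3]
grip_width: 0.768
t: 44.72
tcp_pos: [0.5532, 0.234, 0.2511]
tcp_rot: [0.689, -0.157, 0.69, 0.157]
wrist_force: [0.7, -1.1, -0.1]
grip_width: 0.765
t 44.72 tcp [0.5532 0.234  0.2511] jaw ang 0.447 xax [-0.    -0.001 -1.   ] F [ 0.7 -1.1 -0.1] g 0.765 q7 0.14
[327  98  39  16 614] [0.5518 0.3046 0.0515] [array([551.9, 304.5]), array([39.9, 15.3]), np.float64(25.6)] [171 142   3]
[ 440  105  123   59 2994] [0.7176 0.3504 0.0489] [array([719.8, 350.6]), array([140.4,  26.5]), np.float64(7.6)] [124 124 119]
```

View pics/w34.png

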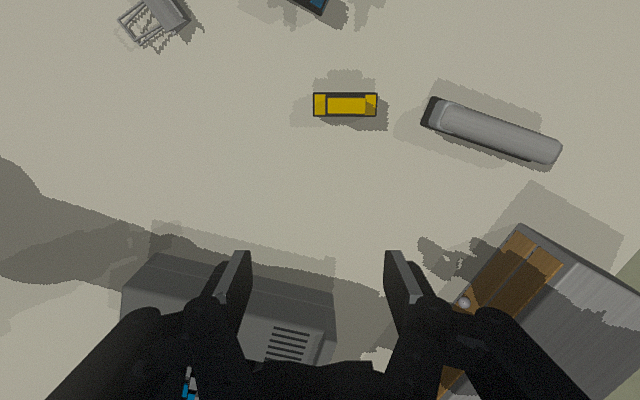

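```bash
python3 -m jog '-.05 1 0 0 70;0 1 -.6 0 70;0 .8 -1 0 70;0 0 -1 0 70;0 0 -1 0 70;0 0 -1 0 70;0 0 -1 0 70;0 0 -.6 0 70'
python3 -m jog '0 0 0 0 70;0 0 0 0 70;0 0 0 0 70;0 0 0 0 70;0 0 0 0 70;0 0 0 0 70;0 0 0 0 70;0 0 0 0 70'
python3 -c "
from h import *
fins('w35.png')"
```

```text
t: 45.43
tcp_pos: [0.5511, 0.3027, 0.0937]
tcp_rot: [0.689, -0.157, 0.691, 0.156]
wrist_force: [-0.8, -0.0, 0.1]
grip_width: 0.728
t: 46.1
tcp_pos: [0.5517, 0.3051, 0.0967]
tcp_rot: [0.69, -0.157, 0.689, 0.157]
wrist_force: [0.0, 0.1, 0.1]
grip_width: 0.723
t 46.1 tcp [0.5517 0.3051 0.0967] jaw ang 0.448 xax [ 0.  0. -1.] F [0.  0.1 0.1] g 0.723 q7 0.09
[ 180    0   82   50 2233] [0.4559 0.3889 0.0514] [array([453. , 389.8]), array([16., 41.]), np.float64(88.2)] [ 11  98 130]
[ 288  209   62   26 1547] [0.5515 0.3058 0.0513] [array([551.7, 304.9]), array([40.4, 16.5]), np.float64(25.9)] [153 126   3]
[ 468  219  113   31 1920] [0.6741 0.3497 0.0487] [array([683.3, 356.5]), array([76.8, 22.5]), np.float64(25.9)] [114 114 110]
```

View pics/w35.png

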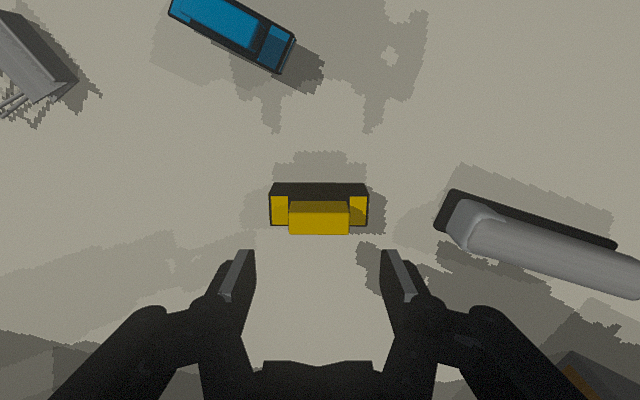

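```bash
python3 -m jog '0 0 -1 0 70;0 0 -1 0 70;0 0 -.6 0 70;0 0 0 0 70;0 0 0 0 70;0 0 0 0 255;0 0 0 0 255;0 0 0 0 255' 30
python3 -m jog '0 0 0 0 255;0 0 0 0 255;0 0 1 0 255;0 0 1 0 255;0 0 1 0 255;0 0 1 0 255;0 0 1 0 255;0 0 1 0 255' 30
python3 -c "
from h import *
s,im,d,p=held('w36.png')"
```

```text
t: 46.82
tcp_pos: [0.5528, 0.3055, 0.0331]
tcp_rot: [0.69, -0.157, 0.688, 0.158]
wrist_force: [0.2, 0.6, 5.0]
grip_width: 0.454
t: 47.48
tcp_pos: [0.5515, 0.3048, 0.1829]
tcp_rot: [0.69, -0.157, 0.689, 0.157]
wrist_force: [-0.6, 0.7, -0.9]
grip_width: 0.464
t 47.48 tcp [0.5515 0.3048 0.1829] jaw ang 0.448 xax [ 0.  0. -1.] F [-0.6  0.7 -0.9] g 0.464 q7 0.06
fin top z 0.20145943784290118 dz 0.018512548751298707 lateral range [-0.00780347  0.00814969] mid 0.00017310739676025012
```

View pics/w36.png

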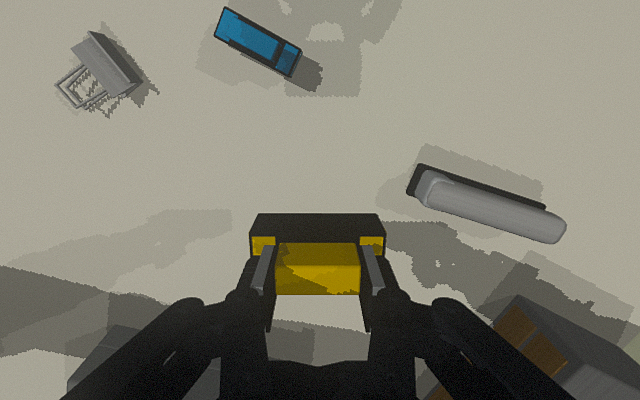

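```bash
python3 -m jog '0 -1 0 -.3 255;.1 -1 0 -.3 255;.1 -1 0 -.3 255;.1 -1 0 -.3 255;.1 -1 0 -.3 255;.1 -1 0 -.3 255;.1 -1 0 -.3 255;.1 -1 0 -.15 255'
python3 -m jog '.1 -1 0 0 255;.1 -1 0 0 255;.1 -1 0 0 255;0 -1 0 0 255;0 -1 0 0 255;0 -1 0 0 255;0 -1 0 0 255;0 -1 0 0 255'
python3 -m jog '0 -1 0 0 255;0 -1 0 0 255;0 -1 0 0 255;0 -1 0 0 255;0 -.16 0 0 255;0 0 0 0 255;0 0 0 0 255;0 0 0 0 255'
python3 -c "
from h import *
s,im,d,p,W=check('w37.png',off=.0335)
for c in RNG: tabs(im,d,p,c)
"
```

```text
t: 48.2
tcp_pos: [0.5691, 0.1022, 0.1813]
tcp_rot: [0.704, -0.061, 0.704, 0.061]
wrist_force: [0.7, -0.3, -0.5]
grip_width: 0.462
t: 48.87
tcp_pos: [0.576, -0.0977, 0.1813]
tcp_rot: [0.704, -0.062, 0.704, 0.062]
wrist_force: [-0.8, 0.0, -1.3]
grip_width: 0.46
t: 49.53
tcp_pos: [0.5767, -0.1979, 0.1811]
tcp_rot: [0.704, -0.063, 0.704, 0.064]
wrist_force: [0.1, 0.7, -1.1]
grip_width: 0.457
t 49.53 tcp [ 0.5767 -0.1979  0.1811] jaw ang 0.179 xax [-0.     0.001 -1.   ] F [ 0.1  0.7 -1.1] g 0.457 q7 0.7
fin top z 0.19952972242228367 dz 0.01846181177210779 lateral range [-0.00809161  0.00805547] mid -1.8072438019273683e-05
body x_p [-0.0341227   0.03709624] 0.0014867689698898276 tcp_p [ 0.00218813 -0.0033821 ]
magenta [264 137   9  30 218] [ 0.5298444  -0.17396931] [-0.03979116  0.02843713]
magenta [362 137  10  30 209] [ 0.61092992 -0.15931251] [0.04260805 0.02867002]
yellow [266 176   9  28 193] [ 0.53583223 -0.20687141] [-0.03965675 -0.00500512]
yellow [360 177   9  27 197] [ 0.6165198  -0.19275872] [ 0.04225538 -0.00523826]
cyan [262  94   9  32 243] [ 0.52392259 -0.14048795] [-0.03975914  0.06243814]
cyan [364  94  10  32 254] [ 0.60474998 -0.12587152] [0.04237885 0.06267648]
```

View pics/w37.png

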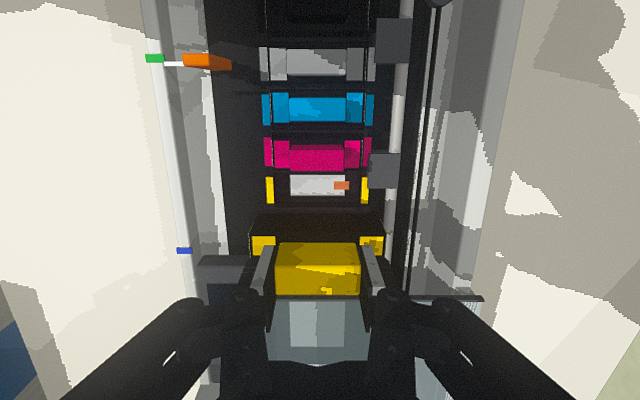

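```bash
python3 -m jog '0 -.02 -.5 0 255;0 0 -1 0 255;0 0 -.8 0 255;0 0 -.5 0 255;0 0 0 0 255;0 0 0 0 255;0 0 0 0 255;0 0 0 0 255'
python3 -c "
from h import *
s,im,d,p,W=check('w38.png',off=.0335)
for c in RNG: tabs(im,d,p,c)
"
```

```text
t: 50.25
tcp_pos: [0.5775, -0.1999, 0.1127]
tcp_rot: [0.705, -0.063, 0.704, 0.063]
wrist_force: [0.5, -1.2, -0.5]
grip_width: 0.459
t 50.25 tcp [ 0.5775 -0.1999  0.1127] jaw ang 0.178 xax [ 0.002 -0.001 -1.   ] F [ 0.5 -1.2 -0.5] g 0.459 q7 0.73
fin top z 0.1311493376491189 dz 0.018488326584209347 lateral range [-0.00807858  0.00794262] mid -6.797908673240698e-05
body x_p [-0.03366939  0.03748961] 0.0019101075376391323 tcp_p [ 0.00255862 -0.00539224]
magenta [245 150  12  39 343] [ 0.52947089 -0.1735465 ] [-0.04008487  0.02891881]
magenta [376 150  13  39 354] [ 0.61088027 -0.15894445] [0.04262361 0.02904109]
yellow [249 201  10  26 178] [ 0.53471058 -0.20333477] [-0.04014183 -0.00132672]
yellow [374 202  10  22 126] [ 0.61580559 -0.18809854] [ 0.04236817 -0.00052501]
cyan [241  93  13  43 427] [ 0.52376834 -0.14041499] [-0.03989824  0.06253698]
cyan [379  93  14  43 434] [ 0.60473207 -0.12585461] [0.04236418 0.06269627]
```

```bash
python3 -m jog '-.01 .01 -.1 0 255;0 0 -.2 0 255;0 0 -.2 0 255;0 0 -.2 0 255;0 0 -.2 0 255;0 0 0 0 255;0 0 0 0 255;0 0 0 0 255'
python3 -c "
from h import *
s,im,d,p,W=check('w39.png',off=.0335)
"
```

```text
t: 50.97
tcp_pos: [0.5764, -0.1994, 0.0888]
tcp_rot: [0.704, -0.063, 0.704, 0.063]
wrist_force: [-0.4, -0.1, -0.8]
grip_width: 0.461
t 50.97 tcp [ 0.5764 -0.1994  0.0888] jaw ang 0.178 xax [-0. -0. -1.] F [-0.4 -0.1 -0.8] g 0.461 q7 0.74
fin top z 0.10726883375203453 dz 0.018482766268814232 lateral range [-0.00817824  0.00797435] mid -0.0001019443780216657
body x_p [-0.03478565  0.0366178 ] 0.0009160759251232546 tcp_p [ 0.00159814 -0.00472104]
```

```bash
python3 -m jog '0 0 -.15 0 255;0 0 -.15 0 255;0 0 -.1 0 255;0 0 0 0 255;0 0 0 0 255;0 0 0 0 255;0 0 0 0 255;0 0 0 0 255'
python3 -m jog '0 0 0 0 95;0 0 0 0 95;0 0 0 0 95;0 0 .6 0 95;0 0 1 0 95;0 0 1 0 95;0 .5 1 0 95;0 1 1 0 95'
python3 -m jog '0 1 0 0 95;0 .5 0 0 60;0 0 0 0 60;0 0 0 0 60;0 0 0 0 60;0 0 0 0 60;0 0 0 0 60;0 0 0 0 60'
python3 -c "
from h import *
im,d,p=seated('w40.png')
for c in RNG: tabs(im,d,p,c)"
```

```text
t: 51.68
tcp_pos: [0.5764, -0.1998, 0.0791]
tcp_rot: [0.704, -0.063, 0.704, 0.063]
wrist_force: [-2.6, -0.4, 6.6]
grip_width: 0.458
t: 52.35
tcp_pos: [0.5752, -0.1649, 0.1948]
tcp_rot: [0.704, -0.062, 0.705, 0.06]
wrist_force: [0.4, -0.2, -0.4]
grip_width: 0.631
t: 53.02
tcp_pos: [0.5761, -0.1254, 0.1935]
tcp_rot: [0.704, -0.062, 0.705, 0.062]
wrist_force: [0.1, 0.2, 0.2]
grip_width: 0.763
t 53.02 tcp [ 0.5761 -0.1254  0.1935] jaw ang 0.177 xax [-0.001 -0.    -1.   ] F [0.1 0.2 0.2] g 0.763 q7 0.55
[ 273  106   55   23 1233] 0.09747874273817489 [39.9 15.7] 10.3 [0.00077889 0.12980884]
[ 275  151   52   23 1162] 0.09749214777594478 [39.8 16.3] 10.3 [0.00042488 0.09530998]
[ 278  188   50   22 1077] 0.09744036304826661 [40.  16.2] 10.0 [0.00153612 0.06508095]
[279 227  48  22 993] 0.09739119553007271 [40.1 16. ] 10.9 [0.00103499 0.02936998]
[280 262  47  22 959] 0.09730568087558297 [40.9 17.3] 10.3 [ 0.00091483 -0.0053536 ]
magenta [258 212   7  24 145] [ 0.52978279 -0.1739283 ] [-0.03984464  0.02848829]
magenta [345 212   7  24 145] [ 0.61096072 -0.15945749] [0.04261299 0.02852189]
yellow [260 244   7  24 133] [ 0.53577585 -0.20780861] [-0.03987636 -0.00591796]
yellow [344 244   7  23 135] [ 0.61699519 -0.19276344] [ 0.04272261 -0.00532614]
cyan [255 177   8  26 173] [ 0.52353775 -0.14058818] [-0.04015559  0.06240684]
cyan [346 177   8  26 189] [ 0.60529167 -0.12601533] [0.04288699 0.06244005]
```

View pics/w40.png

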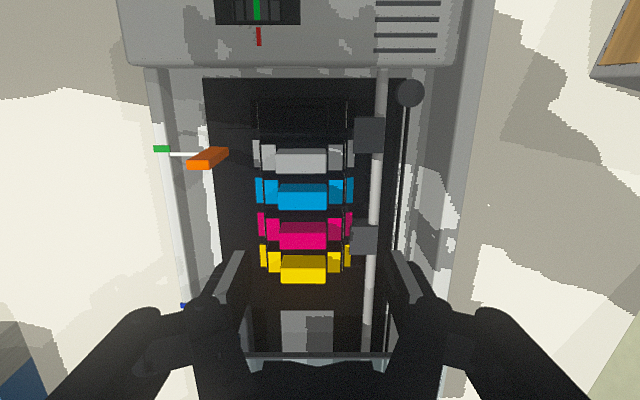

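```bash
python3 -m jog '-.5 .1 0 1 120;-.5 .1 0 1 120;-.5 .1 0 1 120;-.5 .1 0 1 120;-.5 .1 0 1 120;-.5 0 0 1 120;-.5 0 0 1 120;-.4 0 0 1 120'
python3 -m jog '0 0 0 1 120;0 0 0 1 120;0 0 0 1 120;0 0 0 1 120;0 0 0 1 120;0 0 0 .12 120;0 0 0 0 120;0 0 0 0 120'
python3 -m jog '0 0 -.8 0 120;0 0 -.8 0 120;0 0 0 0 120;0 0 0 0 120;0 0 0 0 120;0 0 0 0 120;0 0 0 0 120;0 0 0 0 120'
python3 - <<'E'
from h import *
s,M,a=st();im,d,p=snap('wrist','w41.png');W=cloud(d,p)
hs=cv2.cvtColor(im,cv2.COLOR_RGB2HSV);m=cv2.inRange(hs,np.array((5,150,80)),np.array((20,255,255)))>0
P=W[m&(abs(W[...,2]-.104)<.0035)];r=cv2.minAreaRect((P[:,:2]*1000).astype(np.float32));print(len(P),r,w2p(np.array(r[0])/1000),w2p(s['tcp_pos']))
E
```

```text
t: 53.73
tcp_pos: [0.478, -0.1122, 0.1938]
tcp_rot: [0.595, -0.383, 0.595, 0.383]
wrist_force: [0.3, -0.6, 0.2]
grip_width: 0.531
t: 54.4
tcp_pos: [0.4788, -0.112, 0.1938]
tcp_rot: [0.454, -0.542, 0.454, 0.542]
wrist_force: [-0.5, -0.4, 0.5]
grip_width: 0.53
t: 55.07
tcp_pos: [0.4794, -0.1118, 0.1546]
tcp_rot: [-0.453, 0.544, -0.452, -0.543]
wrist_force: [-0.4, -0.7, -0.4]
grip_width: 0.534
t 55.07 tcp [ 0.4794 -0.1118  0.1546] jaw ang 1.752 xax [ 0.001 -0.    -1.   ] F [-0.4 -0.7 -0.4] g 0.534 q7 2.01
290 ((481.0907287597656, -114.44071960449219), (17.87493896484375, 7.38293981552124), 10.450892448425293) [-0.07736865  0.09558254] [-0.07859065  0.09843878]
```

View pics/w41.png

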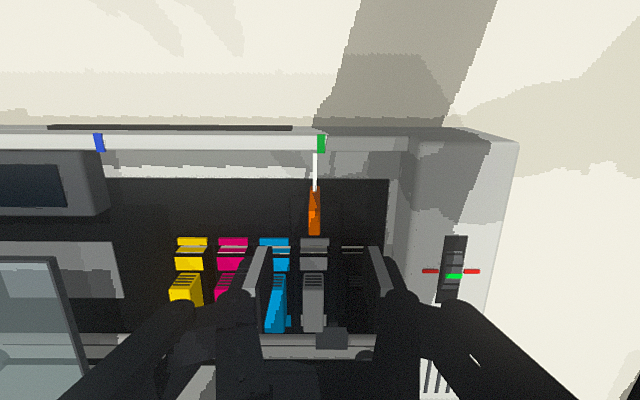

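```bash
python3 -m jog '-.11 -.09 -.6 0 120;0 0 -.8 0 120;0 0 -.8 0 120;0 0 -.6 0 120;0 0 -.2 0 120;0 0 0 0 120;0 0 0 0 120;0 0 0 0 120'
python3 -m jog '0 0 0 0 255;0 0 0 0 255;0 0 0 0 255;0 0 0 0 255;0 0 0 0 255;0 0 0 0 255;0 0 0 0 255;0 0 0 0 255' 25
python3 -c "
from h import *
st();snap('wrist','w42.png')"
```

```text
t: 55.78
tcp_pos: [0.477, -0.1142, 0.0799]
tcp_rot: [-0.453, 0.544, -0.452, -0.543]
wrist_force: [-0.2, -0.7, 0.7]
grip_width: 0.53
t: 56.45
tcp_pos: [0.4765, -0.1141, 0.0794]
tcp_rot: [-0.453, 0.544, -0.452, -0.543]
wrist_force: [-1.5, -0.3, 5.8]
grip_width: 0.087
t 56.45 tcp [ 0.4765 -0.1141  0.0794] jaw ang 1.753 xax [ 0.001  0.    -1.   ] F [-1.5 -0.3  5.8] g 0.087 q7 2.07
```

View pics/w42.png

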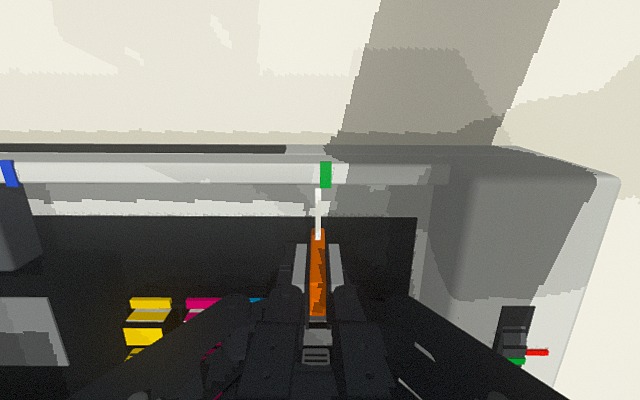

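```bash
python3 -m jog '.07 -.4 0 0 255;.14 -.8 0 0 255;.14 -.8 0 0 255;.14 -.8 0 0 255;.14 -.8 0 0 255;.14 -.8 0 0 255;.14 -.8 0 0 255;.07 -.4 0 0 255' 25
python3 -m jog '.07 -.4 0 0 255;.05 -.3 0 0 255;0 0 0 0 255;0 0 0 0 255;0 0 0 0 255;0 0 0 0 255;0 0 0 0 255;0 0 0 0 255' 25
python3 -c "
from h import *
st();snap('wrist','w43.png');snap('wrist','w43z.png',(240,130,400,250),5)"
```

```text
t: 57.17
tcp_pos: [0.5019, -0.256, 0.0794]
tcp_rot: [-0.453, 0.544, -0.453, -0.542]
wrist_force: [1.1, 1.9, 7.9]
grip_width: 0.088
t: 57.83
tcp_pos: [0.5045, -0.2712, 0.0794]
tcp_rot: [-0.453, 0.544, -0.452, -0.543]
wrist_force: [3.3, -0.6, 5.1]
grip_width: 0.088
t 57.83 tcp [ 0.5045 -0.2712  0.0794] jaw ang 1.754 xax [ 0.002 -0.    -1.   ] F [ 3.3 -0.6  5.1] g 0.088 q7 2.41
```

View pics/w43z.png

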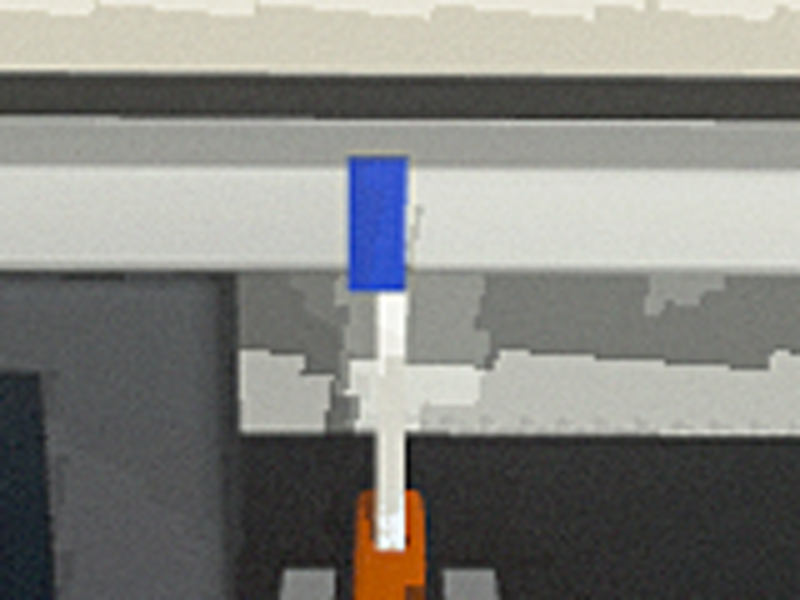

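```bash
python3 -m jog '.01 -.05 0 0 255;0 0 0 0 255;0 0 0 0 255;0 0 0 0 255;0 0 0 0 120;0 0 0 0 120;0 0 0 0 120;0 0 0 0 120' 25
python3 -m jog '0 0 .6 0 120;0 0 1 0 120;0 0 1 0 120;0 0 1 0 120;0 0 1 0 120;0 .5 0 0 120;0 .8 0 0 120;0 .5 0 0 120'
python3 -m jog '0 .5 0 0 120;0 0 0 0 120;0 0 0 0 120;0 0 0 0 120;0 0 0 0 120;0 0 0 0 120;0 0 0 0 120;0 0 0 0 120'
python3 - <<'E'
from h import *
st();im,d,p=snap('wrist','w44.png')
hs=cv2.cvtColor(im,cv2.COLOR_RGB2HSV);W=cloud(d,p)
b=cv2.inRange(hs,np.array((112,150,80)),np.array((128,255,255)));n,l,q,c=cv2.connectedComponentsWithStats(b);k=1+np.argmax(q[1:,4]);X=ray_h(*c[k],.062,p);print('blue',q[k],c[k],w2p(X))
m=cv2.inRange(hs,np.array((5,150,80)),np.array((20,255,255)))>0
P=W[m&(abs(W[...,2]-.104)<.0035)];r=cv2.minAreaRect((P[:,:2]*1000).astype(np.float32));print('tab',len(P),r,w2p(np.array(r[0])/1000))
E
```

```text
t: 58.6
tcp_pos: [0.5031, -0.2724, 0.0782]
tcp_rot: [0.452, -0.543, 0.453, 0.544]
wrist_force: [-0.2, 0.8, -0.4]
grip_width: 0.528
t: 59.27
tcp_pos: [0.5038, -0.2265, 0.1939]
tcp_rot: [0.453, -0.543, 0.452, 0.543]
wrist_force: [0.7, 0.6, -0.6]
grip_width: 0.529
t: 59.93
tcp_pos: [0.5038, -0.2158, 0.1937]
tcp_rot: [-0.453, 0.543, -0.453, -0.543]
wrist_force: [0.1, -0.4, -0.9]
grip_width: 0.527
t 59.93 tcp [ 0.5038 -0.2158  0.1937] jaw ang 1.752 xax [-0. -0. -1.] F [ 0.1 -0.4 -0.9] g 0.527 q7 2.24
blue [249 121   7  16 101] [251.73267327 128.72277228] [-0.12253126 -0.06495397]
tab 241 ((508.9326171875, -271.21868896484375), (17.943260192871094, 8.208555221557617), 9.551732063293457) [-0.07740756 -0.06364843]
```

View pics/w44.png

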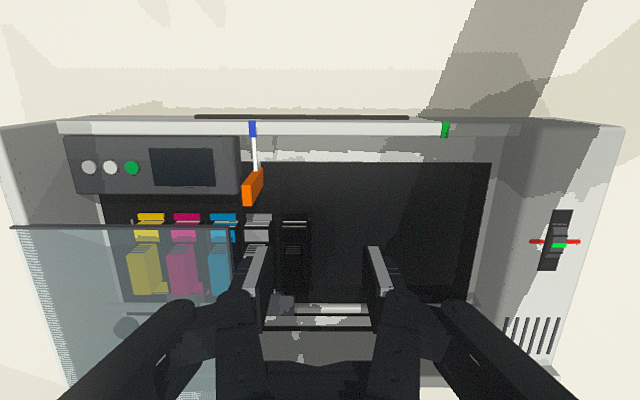

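```bash
python3 -m jog '0 .7 .5 0 120;0 1 0 0 120;0 1 0 0 120;0 1 0 0 120;0 1 0 0 120;.5 1 0 0 120;.5 1 0 0 120;.5 .5 0 0 120'
python3 -m jog '0 0 0 0 120;0 0 0 0 120;0 0 0 0 120;0 0 0 0 120;0 0 0 0 120;0 0 0 0 120;0 0 0 0 120;0 0 0 0 120'
python3 - <<'E'
from h import *
st();im,d,p=snap('wrist','w45.png');snap('wrist','w45z.png',(220,80,420,230),4)
hs=cv2.cvtColor(im,cv2.COLOR_RGB2HSV)
g=cv2.inRange(hs,np.array((50,80,40)),np.array((80,255,255)));n,l,q,c=cv2.connectedComponentsWithStats(g)
for k in range(1,n):
    if q[k,4]>25: X=ray_h(*c[k],.091,p);print('green',q[k],c[k],w2p(X))
red=cv2.inRange(hs,np.array((0,150,80)),np.array((4,255,255)))|cv2.inRange(hs,np.array((172,150,80)),np.array((180,255,255)))
n,l,q,c=cv2.connectedComponentsWithStats(red)
for k in range(1,n):
    if q[k,4]>20: X=ray_h(*c[k],.0865,p);print('red',q[k],c[k],w2p(X))
im,d,p=snap('top','top2.png',(150,90,570,300),1.9)
for n in ('spare_cyan',):
  for l in models.landmark_of('top',n)[:2]:
    u,v=l['xy'][0]*640,l['xy'][1]*400; print(n,l['score'],ray_h(u,v,0,p),px2w(u,v,d[int(v),int(u)],p)[2])
E
```

```text
t: 60.65
tcp_pos: [0.5419, -0.0313, 0.2064]
tcp_rot: [0.452, -0.544, 0.451, 0.545]
wrist_force: [0.6, 0.2, -0.2]
grip_width: 0.527
t: 61.32
tcp_pos: [0.5413, -0.0356, 0.2064]
tcp_rot: [-0.453, 0.543, -0.453, -0.543]
wrist_force: [0.1, -1.1, 0.1]
grip_width: 0.529
t 61.32 tcp [ 0.5413 -0.0356  0.2064] jaw ang 1.752 xax [ 0.  0. -1.] F [ 0.1 -1.1  0.1] g 0.529 q7 1.86
green [239  33   9  19 138] [242.51449275  42.14492754] [-0.11928615  0.10641929]
green [357 161  16   5  77] [364.20779221 162.96103896] [-0.02835758  0.20137096]
red [338 160  14   3  42] [344.5 161. ] [-0.0289     0.1852662]
red [376 160  14   3  40] [382.175 160.975] [-0.02909054  0.21718831]
spare_cyan 0.51 [0.44923812 0.38977436 0.        ] 0.03614790896794609
```

View pics/w45z.png

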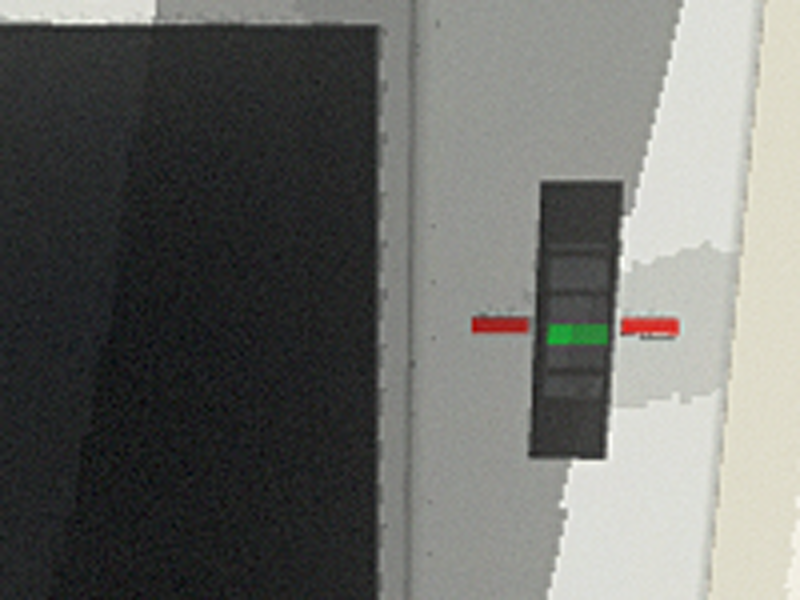

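View pics/top2.png

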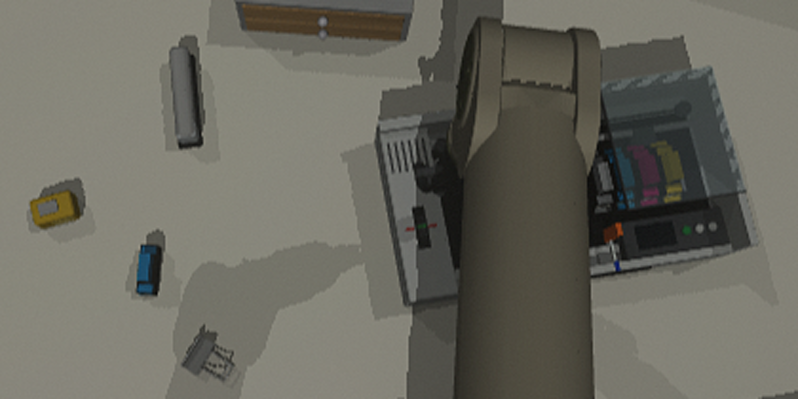

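```bash
python3 -c "
from h import *
workorder.hand_in(); st()"
```

```text
the job is handed in; nothing more can be done
the job is handed in; nothing more can be done
```

The job is done and handed in at about 61 s of the 210 s allowed. I drew the carriage to about 0.161 m, within the green mark's tolerance. Cyan was already fitted, so I stood the black, grey, magenta and yellow spares in their bays, slid the carriage back to the blue mark, and rolled the wheel into place in three fingertip strokes.

**Last checks**
- **Cartridges:** before the slide back, all five fin tops read about 97.4 mm high. The four I fitted were about 1 mm from their bay centres. The cyan cartridge, which I did not touch, read about 2.5 mm off in y. I did not re-measure the cartridges after the slide, but the pictures show all five still standing.
- **Carriage:** the tab stands 1 mm or so from the blue mark.
- **Wheel:** the green line is about 0.6 mm from the pointers, roughly 0.02 rad.
- **Everything else:** the spare cyan cartridge reads within a centimetre or so of its first position. The stapler, sharpener and clip look unmoved in the final picture; I did not re-measure them. The gripper was clear of everything.

**What disagreed**
- Readings taken while the arm was still settling were off by up to 5 mm, including the first wheel and grey-bay positions. I measured those again before acting.
- The bay floors measured about 47 mm high, against the 50 mm I had worked out from the cover heights. I used the measured value.

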